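Seat the relay and hold the control-box lid at its balance point

TASK

First press the loose relay block down into the recess in the open control box until its top is flush with the deck. Then take the lid by its bow handle, swing it up off its stop to its balance point, where it would fall neither open nor shut, and finish while still holding it there by the handle; never let the lid drop shut, and leave the other things on the bench where they are.

Things in the scene. Friction and masses are not known exactly. Their poses are not given: they have to be found in the camera images.
- box: Control box lying on its back, fixed to the bench: white sheet-metal walls 4 mm thick, 200 mm along its x, 160 mm along its y, rim 66 mm high. Inside, a solid grey deck, its top 52 mm above the bench, holds the relay recess. The lid is hinged along the box's +y rim; hinge line parallel to x, 82 mm along +y from the origin and 68 mm up. Origin: centre of the underside, z up.
- recess (a point): Centre of the recess mouth at deck height; axes as the box's. Rectangular blind hole 49 mm along x, 33 mm along y, 40 mm deep, mouth chamfered 2 mm. In its short ends spring contacts bulge inwards in the lower half: the relay enters freely for 20 to 28 mm, then stops and must be pushed the rest of the way with about 3 to 8 N; friction keeps it in.
- relay: Loose relay block, plain black with two brass screw heads on top, 46 mm along its x, 30 mm along its y, 40 mm high, 50 to 110 g, standing upright on the bench. Origin: centre of its underside, z up. It fits the recess either way round (long side along the box's x); fully home, its top is level with the deck.
- lid (a joint): Lid angle in rad: 0 shut, 1.57 upright, 2.2 leaning back on its open stop (start). A 204 x 164 mm, 3 mm sheet with 10 mm flanges and a heavy metal strip inside, 0.5 kg with handle. Swings freely: below its balance point, 1.61 rad (just past upright to the open side), it falls shut, above it falls open. At angle q the handle bar lies 204 mm from the hinge line towards (0, -cos q, sin q) in box axes.
- handle: Bow handle on the lid's free edge, part of the lid: a round steel bar 12 mm thick, 90 mm between its two 8 mm arms, parallel to the hinge, 40 mm beyond the lid's edge. Origin: centre of the bar; x along the bar, parallel to the box's x. The bar turns freely about its own axis in the arms, so it can be held while the lid swings.
- valve: Bystander: brass valve, 70 x 30 mm, 50 mm high, standing left of the box. Origin under its centre.
- drier: Bystander: blue filter-drier, upright cylinder 48 mm across, 110 mm high, beyond the box to the right. Origin under its centre.
- tee: Bystander: copper tee fitting lying on the bench beyond the box, 76 mm long, 18 mm thick. Origin under its centre.
Things that resemble listed ones, but are neither listed nor needed, are in the scene too. There is more than one size of the relay; the one meant has the size given above.

How it is judged:
By the outcome, as a careful person would: the job done as asked, in the order asked, and still so for the second after the job is handed in, while the arm keeps its last pose, push and grip.
It also fails if it takes over 54 s, if anything falls off the work surface, if the arm or the gripper's body presses on something with over 40 N, if the wrist force passes 120 N, or if a joint passes its speed limit or range.

ROBOT

A 7-joint arm with a two-finger parallel gripper is mounted at the origin on the work surface. World frame = base frame: x ahead of the robot, y to its left, z up, the work surface at z = 0. Lengths are in mm, angles in degrees, forces in N, time in s.
With the tool pointing down it reaches from about 425 to 975 mm from the base axis. Payload 16.7 kg.
Tool frame: the origin (TCP) lies midway between the tips of the shut fingers; the grasp point (between the pads) lies 19 mm behind it; z points along the fingers, y is the direction in which the jaws open and shut (so a half turn about z gives the same grasp; the last joint's range is limited). The gripper opens to 85 mm and grips with 20 to 120 N. Pads are 22 mm wide; open, the fingers measure 114 mm over their backs; the gripper's body (76 mm by 85 mm) begins 54 mm behind the grasp point. The pads swing forward as they close: fully open they stand 13 mm farther back than shut.
Start: joints at [-8.566, 24.414, 4.234, 92.017, -1.954, 63.644, -3.845], TCP at [674.964, -0.019, 231.302] pointing down, gripper open.
Joint ranges: [-163.25, 163.25], [-28.42, 122.38], [-70.27, 78.77], [12.13, 141.07], [-58.53, 238.53], [9.26, 117.41], [-156.51, 156.51]. Speed limits (degrees/s): [108.29, 108.29, 136.94, 136.94, 172.46, 172.46, 172.46].

INTERFACE

Orientations are given as a 3x3 rotation matrix whose columns are the frame's x, y, z axes.
In Python, from bench import env, imaging, models gives the robot as it stands. The module is installed in compiled form; this text tells all that it offers.
- The arm moves only by the tool play_rows, never from a script. Its argument "steps" is a list of rows, each a list of 7 numbers: the shift along the tool's x, y, z in mm, then the turn, a rotation vector about the tool's x, y, z in degrees, then the finger opening in mm, from 0 to 85.4. A call has exactly 10 rows; each row shifts and turns the commanded pose from where the row before left it, along the tool's axes as they then stand; what a row does not reach is not made up. A row lasts 1/12 s, in which the tool goes at most 41.7 mm and 7.16 degrees, less where a joint would pass 70% of its speed; a pose out of reach is approached as far as the arm can. A call is refused whole if a number of a shift passes 41.7 or a number of a turn 7.16, either way. A call with a gripper value outside its range is refused whole. The fingers move at their own pace and stop on an object; "force" is the grip in N (left out, the last holds). Time passes only in rows, so rows that do not move let the fingers close, or fill a call up. It gives the time, the measured TCP pose, the force and the opening at its end, in the units of the state.
- env.observe(): the state, without advancing time (a new reading comes with each control period).
- imaging.read_camera(name): name is "scene" or "side" or "wrist"; returns a dict with "color" (420x560x3 uint8, red, green, blue), "fov_y" (degrees; the focal length in pixels is half the picture's height over the tangent of half this angle, whatever the lens; pixels are square), "cx", "cy" (the principal point, pixels), "k1" (the pictures are not rectified: a ray, as slopes to the right and down, at radius r is drawn at 1 + k1 r^2 times it, then the intrinsics apply), "R" (3x3) and "t" (3): a world point X has camera coordinates R X + t. Camera axes: x right, y down, z forward; pixel columns grow to the right and rows downward; lengths in mm; the calibration is good to about 2 mm. A picture is of the moment at which its call begins. There is no depth.
- env.hand_in(): hands the job in, once; it reports no verdict.
Trained networks look in a picture, given as the dict that the camera call returned (one of the last four; its "shot" number tells which), for a name from the list of things; names that differ only in an ending like _2 or _b are one class to them, and where a whole thing is asked for, a point or a joint stands for the part that bears it (a point fixed in the world has none). Each returns a list of dicts, best first, with "conf" (0 to 1); they miss things now and then, are a little off and sometimes report something else, mostly with a low value. They report only what shows in the picture. A call takes as long as a camera call. They do not tell look-alikes from the thing itself.
- models.find_in(picture, query): "extent" ([left, top, width, height] in pixels, round what is visible of it).
- models.spot_point(picture, query): "centre" ([column, row] in pixels: a listed point, or the origin of a listed thing).
The state is a dict: "time_s": time; "joints": joint angles; "qvel": joint speeds; "effort": joint torques, N m; "tool_pos": TCP position; "orientation": TCP orientation; "contact_force": force on the tool from outside, world axes, zero at the start; "ft_torque": the same for the moment, N m; "gripper_width": finger opening in mm.
Only numpy, scipy, OpenCV 4.12 (cv2) and the standard library are available. Lean on these libraries where they do the work, as an engineer would, in place of code of your own. Each camera call takes 0.05 s, during which the arm holds its last target.

## Working session

There is one attempt and no reset: what is moved stays moved. The work goes in short steps, Python scripts to look and compute and a tool call to move; the robot and the scene stay as the last step left them, time stands still between calls to the robot, and variables do not carry over. Pictures are saved under pics/ and viewed, and the job is handed in when it is done.

Besides the shell and the picture viewer there is one more tool, called after "Call:" in YAML: its name, and indented under it one key for each argument. play_rows: Moves the arm, as the interface text tells. Its arguments: {"type":"object","properties":{"steps":{"type":"array"},"force":{"type":"number"}},"required":["steps"]}

```bash
mkdir -p pics; cat > h.py <<'E'
from bench import env, imaging, models
import numpy as np, cv2
def K(p):
    f=p["color"].shape[0]/2/np.tan(np.radians(p["fov_y"]/2)); return f
def ray(p,u,v):
    f=K(p); d=np.array([(u-p["cx"])/f,(v-p["cy"])/f]); s=d.copy()
    for _ in range(30): s=d/(1+p["k1"]*(s@s))
    R=np.array(p["R"]);t=np.array(p["t"]); return -R.T@t, R.T@np.array([s[0],s[1],1.])
def onz(p,u,v,z):
    o,d=ray(p,u,v); return o+d*(z-o[2])/d[2]
def proj(p,X):
    X=np.atleast_2d(X)@np.array(p["R"]).T+np.array(p["t"]); s=X[:,:2]/X[:,2:]; r=(s**2).sum(1,keepdims=True)
    return s*(1+p["k1"]*r)*K(p)+[p["cx"],p["cy"]]
def save(p,n): cv2.imwrite("pics/%s.png"%n,p["color"][:,:,::-1])
E
python3 - <<'E'
from h import *
import pickle
s=env.observe(); print(s)
P={}
for n in["scene","side","wrist"]:
    p=imaging.read_camera(n); save(p,n+"0");P[n]=p
    print(n,p["fov_y"],p["k1"],p["shot"])
    for q in["box","recess","relay","lid","handle","valve","drier","tee"]:
        e=models.find_in(p,q);c=models.spot_point(p,q)
        print(q,[(np.round(a["extent"]),round(a["conf"],2)) for a in e[:4]],[(np.round(a["centre"],1),round(a["conf"],2)) for a in c[:4]])
pickle.dump(P,open("P0.pkl","wb"))
E
```

```text
{'time_s': 0.0, 'joints': array([-8.56261614, 24.45106465,  4.22969183, 92.05232884, -1.95333905,
       63.64486316, -3.84483035]), 'qvel': array([ 0.01068949, -0.04137403, -0.02044993, -0.03471421,  0.02395455,
       -0.02722937, -0.08658939]), 'effort': array([ 7.16691302e-04, -9.49842310e+01,  3.76242042e+00, -4.63523841e+01,
        1.94300286e-02,  1.01335210e-02,  2.85131875e-06]), 'tool_pos': array([ 6.74581083e+02, -5.07403752e-02,  2.30592614e+02]), 'orientation': array([[ 6.12571606e-05,  9.99999119e-01, -1.32566157e-03],
       [ 9.99999994e-01, -6.13829053e-05, -9.48137857e-05],
       [-9.48950752e-05, -1.32565575e-03, -9.99999117e-01]]), 'contact_force': array([ 0.54825212, -0.11341265, -0.09698201]), 'ft_torque': array([-0.00445014, -0.01212527,  0.01438361]), 'gripper_width': 85.33151539043823}
scene 53.04259779250329 -0.028698186001488785 1
box [(array([217., 109., 145., 148.]), 0.56)] [(array([266.7, 217.8]), 0.78)]
recess [(array([216., 106., 150., 154.]), 0.68)] [(array([261.3, 204. ]), 0.73), (array([198.9, 314.8]), 0.66)]
relay [(array([ 85., 281.,  51.,  39.]), 0.91), (array([122., 248.,  22.,  23.]), 0.89)] [(array([112.9, 308.9]), 0.77)]Traceback (most recent call last):
  File "<stdin>", line 9, in <module>
ValueError: it knows: box, drier, handle, recess, relay, tee, valve
```

```bash

python3 - <<'E'
from h import *
import pickle
P={}
for n in["scene","side","wrist"]:
    p=imaging.read_camera(n); save(p,n+"0");P[n]=p
    print(n,p["fov_y"],p["k1"],p["shot"], -np.array(p["R"]).T@p["t"])
    for q in["box","recess","relay","handle","valve","drier","tee"]:
        e=models.find_in(p,q);c=models.spot_point(p,q)
        print(q,[(np.round(a["extent"]),round(a["conf"],2)) for a in e[:4]],[(np.round(a["centre"],1),round(a["conf"],2)) for a in c[:4]])
pickle.dump(P,open("P0.pkl","wb"))
E
```

```text
scene 53.04259779250329 -0.028698186001488785 2 [1129.57406084 -247.24206277  831.81808707]
box [(array([217., 106., 145., 151.]), 0.56)] [(array([268. , 217.5]), 0.84), (array([139.2, 263.6]), 0.72)]
recess [(array([216., 105., 149., 154.]), 0.63)] [(array([261.5, 206.2]), 0.69)]
relay [(array([ 86., 281.,  44.,  40.]), 0.88), (array([124., 246.,  22.,  25.]), 0.68)] [(array([137.7, 263.7]), 0.8), (array([115. , 307.2]), 0.55)]
handle [] [(array([342.1, 116.2]), 0.67)]
valve [(array([402., 160.,  21.,  27.]), 0.61), (array([333., 105.,  26.,  18.]), 0.31)] [(array([413.9, 175.1]), 0.82)]
drier [(array([182., 288.,  25.,  40.]), 0.76)] [(array([200.2, 315.3]), 0.85), (array([322.6, 278. ]), 0.46)]
tee [(array([316., 258.,  23.,  32.]), 0.73)] [(array([320.9, 276.9]), 0.81)]
side 42.12191454295292 -0.17158937379632563 3 [  51.96057571  994.30420229 1058.11891693]
box [(array([244., 197., 106.,  71.]), 0.57)] [(array([308.8, 238.4]), 0.77), (array([352.3, 180.5]), 0.27)]
recess [(array([244., 198., 109.,  71.]), 0.95)] [(array([310. , 224.6]), 0.96)]
relay [(array([327., 142.,  20.,  2
[... 315 characters left out ...]
), 0.92)] [(array([291.5, 176.5]), 0.88)]
tee [(array([198., 324.,  34.,  21.]), 0.7), (array([227., 216.,  20.,  16.]), 0.58)] [(array([240.4, 226.6]), 0.7), (array([312.5, 224.2]), 0.63), (array([210.2, 339.2]), 0.55)]
wrist 69.89431237952986 -0.012240832911380417 4 [675.50819512  76.35116222 374.90000269]
box [(array([  0.,   0., 273., 279.]), 0.66)] [(array([185.2, 188. ]), 0.58)]
recess [(array([  1.,   0., 272., 279.]), 0.68)] [(array([170.2, 205.5]), 0.89)]
relay [] []
handle [(array([312., 331.,  30.,  37.]), 0.3)] []
valve [] []
drier [(array([308., 327.,  34.,  37.]), 0.82)] [(array([326.3, 342.1]), 0.79)]
tee [(array([314., 123.,  63.,  56.]), 0.58)] [(array([341.1, 149.2]), 0.8)]
```

View pics/scene0.png

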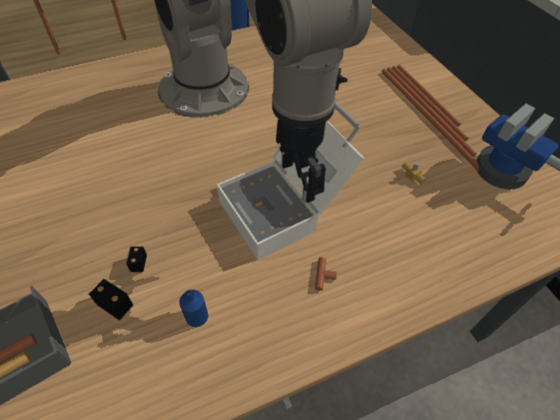

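View pics/side0.png

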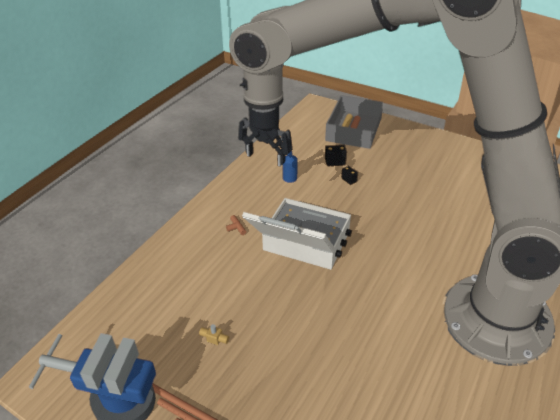

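View pics/wrist0.png

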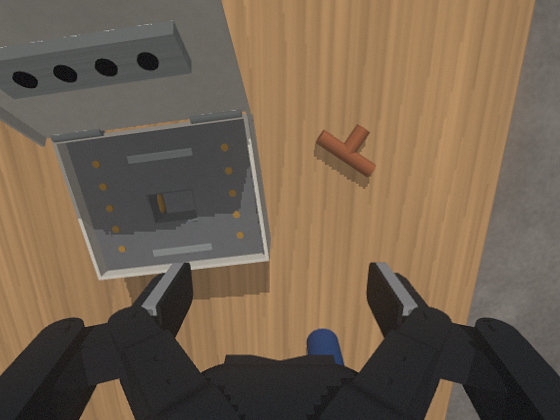

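The scene image shows two black blocks, A at about (111,300) and B at about (137,259). The open box is at about (268,205), with the lid leaning back. I'll enlarge these regions and measure them.

```bash

python3 - <<'E'
from h import *
import pickle
P=pickle.load(open("P0.pkl","rb"))
p=P["scene"]
a=cv2.resize(p["color"][235:325,75:165],None,fx=6,fy=6,interpolation=cv2.INTER_CUBIC)
cv2.imwrite("pics/relcrop.png",a[:,:,::-1])
w=P["wrist"]
b=cv2.resize(w["color"][90:290,40:290],None,fx=3,fy=3,interpolation=cv2.INTER_CUBIC)[:600]
cv2.imwrite("pics/boxcrop.png",b[:,:,::-1])
for n,uv in dict(scA=(112,302),scB=(137,262)).items(): print(n,onz(p,*uv,20))
s=P["side"]
for n,uv in dict(sA=(336,157),sB=(350,176)).items(): print(n,onz(s,*uv,20))
for n,z in [("recess",52)]: print(onz(w,176,205,52),onz(p,262,206,52),onz(s,310,224.6,52))
E
```

```text
scA [ 646.15895558 -401.00639951   20.        ]
scB [ 570.6303082  -331.77820285   20.        ]
sA [ 643.80568593 -405.88934121   20.        ]
sB [ 559.01912719 -330.85564472   20.        ]
[559.65152484 -18.41904497  52.        ] [556.45197862 -24.7255449   52.        ] [547.49072177 -27.41676635  52.        ]
```

View pics/relcrop.png

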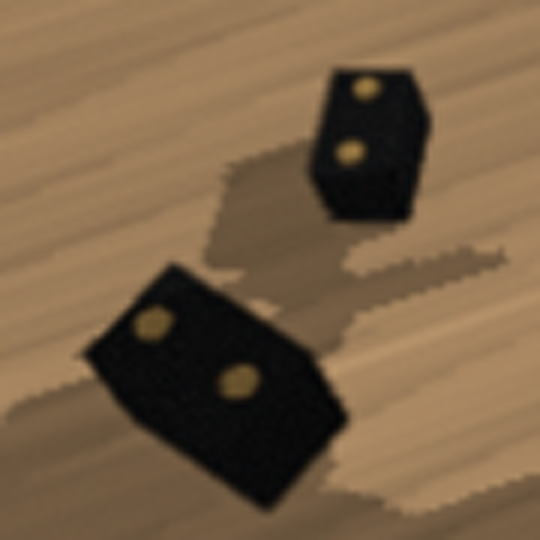

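View pics/boxcrop.png

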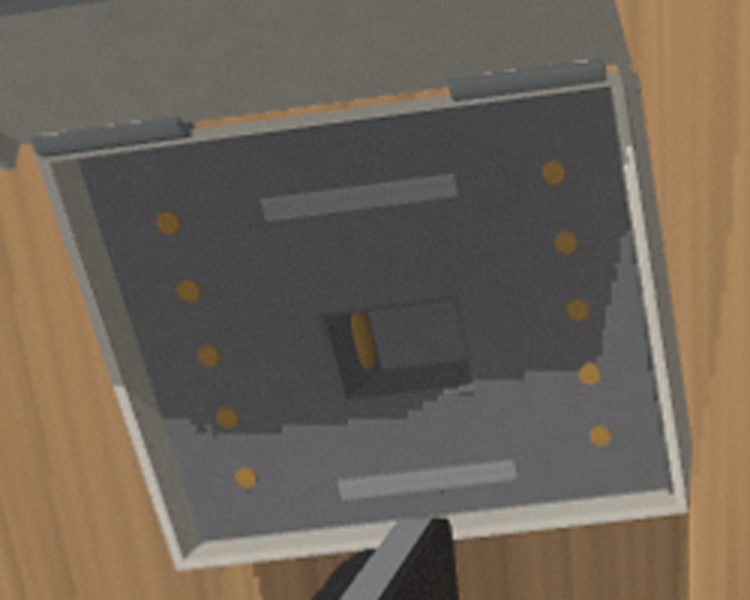

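```bash

python3 - <<'E'
from h import *
import pickle
P=pickle.load(open("P0.pkl","rb"))
p=P["scene"]
def f(x,y,z): return onz(p,75+(x+.5)/6-.5,235+(y+.5)/6-.5,z)
for nm,L,bots in [("A",[(85,353),(172,262),(310,350)],[(135,420),(345,418),(270,510)]),("B",[(312,168),(333,70),(412,70)],[(333,220),(410,220),(430,120)])]:
  for z in (28,32,36,40):
    q=[f(*a,z)[:2] for a in L]; print(nm,z,np.round(q,1).tolist(),np.linalg.norm(q[0]-q[1]),np.linalg.norm(q[1]-q[2]),np.linalg.norm(q[0]-q[2]), np.degrees(np.arctan2(*(q[2]-q[1])[::-1])))
  q=[f(*a,0)[:2] for a in bots]; print(np.round(q,1).tolist())
w=P["wrist"]
def g(x,y,z): return onz(w,40+(x+.5)/3-.5,90+(y+.5)/3-.5,z)[:2]
rim=np.array([g(41,158,66),g(618,75,66),g(685,512,66),g(180,568,66)])
print("rim",rim.round(1).tolist(),[np.linalg.norm(rim[i]-rim[(i+1)%4]) for i in range(4)],rim.mean(0))
rc=np.array([g(322,315,52),g(456,298,52),g(472,382,52),g(347,398,52)])
print("rec",rc.round(1).tolist(),[np.linalg.norm(rc[i]-rc[(i+1)%4]) for i in range(4)],rc.mean(0))
E
```

```text
A 28 [[612.2, -440.9], [587.8, -406.5], [641.8, -368.1]] 42.092822108352635 66.26107163104457 78.58041583726221 35.469031007827645
A 32 [[614.7, -439.9], [590.5, -405.7], [644.2, -367.5]] 41.88335768954615 65.93133995320731 78.18938001907546 35.46903100782765
A 36 [[617.3, -438.9], [593.2, -404.9], [646.6, -366.9]] 41.67389327073957 65.60160827536991 77.79834420088879 35.469031007827645
A 40 [[619.9, -438.0], [595.9, -404.1], [649.1, -366.3]] 41.464428851933036 65.27187659753264 77.40730838270193 35.46903100782761
[[627.8, -435.3], [656.3, -366.3], [680.5, -397.7]]
B 28 [[568.6, -352.4], [529.1, -336.4], [540.8, -309.0]] 42.6506077258568 29.803852144658553 51.584592442217364 66.9448870381196
B 32 [[571.4, -351.9], [532.1, -336.0], [543.7, -308.7]] 42.43836762620162 29.65554071636782 51.32789459840287 66.9448870381197
B 36 [[574.2, -351.3], [535.1, -335.5], [546.6, -308.4]] 42.22612752654641 29.50722928807718 51.07119675458831 66.94488703811963
B 40 [[577.0, -350.8], [538.1, -335.1], [549.5, -308.1]] 42.01388742689123 29.358917859786345 50.81449891077383 66.94488703811989
[[574.6, -353.4], [585.9, -326.9], [545.6, -309.9]]
rim [[446.3, 51.9], [642.4, 78.2], [662.7, -79.7], [466.2, -104.2]] [np.float64(197.8922521412768), np.float64(159.19804135298307), np.float64(198.04095828391104), np.float64(157.3599406600957)] [554.39915638 -13.48669608]
rec [[528.5, -6.5], [578.8, -0.0], [582.1, -32.6], [533.9, -39.1]] [np.float64(50.71318801913811), np.float64(32.74277459993106), np.float64(48.67288361786917), np.float64(33.03016901061548)] [555.83751009 -19.53962693]
```

B has a 46 x 30 mm footprint, matching the description. A is about 65 x 41 mm, so it is the decoy. Next I'll plan a hover over B.

```bash
cat >> h.py <<'E'
from scipy.spatial.transform import Rotation as Ro
def Rdown(yang):
    a=np.radians(yang); y=np.array([np.cos(a),np.sin(a),0]); z=np.array([0,0,-1.]); return np.column_stack([np.cross(y,z),y,z])
def plan(pos,R,n,p0=None,R0=None):
    s=env.observe(); p0=s["tool_pos"] if p0 is None else p0; R0=s["orientation"] if R0 is None else R0
    W=Ro.from_matrix(R0.T@R).as_rotvec(); w=W/n; Q=Ro.from_rotvec(w).as_matrix()
    S=sum(np.linalg.matrix_power(Q,k) for k in range(n)); sh=np.linalg.solve(S,R0.T@(np.array(pos)-p0))
    print("row x%d"%n,sh.round(2).tolist(),np.degrees(w).round(3).tolist())
E
python3 - <<'E'
from h import *
import pickle
P=pickle.load(open("P0.pkl","rb"));w=P["wrist"]
s=env.observe();R0=s["orientation"];p0=s["tool_pos"]
print(proj(w,[p0,p0+[0,0,-100],p0+[0,30,-130],p0+[0,50,-130]]))
R=Rdown(67)
pos=np.array([560,-332,150])-R[:,0]*25
print(pos)
for n in (10,14,20):plan(pos,R,n)
E
```

```text
[[278.21641009 266.79288028]
 [278.64565719 210.55418027]
 [278.71961414 169.49439918]
 [278.72070292 147.31699888]]
[ 583.01262134 -341.76827821  150.        ]
row x10 [-26.4, -26.59, 8.13] [-0.0, -0.001, -6.7]
row x14 [-18.54, -19.31, 5.81] [-0.0, -0.0, -4.786]
row x20 [-12.81, -13.68, 4.06] [-0.0, -0.0, -3.35]
```

Call:
play_rows:
  steps:
    - [-12.8, -13.7, 4.0, 0, 0, -3.35, 85]
    - [-12.8, -13.7, 4.0, 0, 0, -3.35, 85]
    - [-12.8, -13.7, 4.0, 0, 0, -3.35, 85]
    - [-12.8, -13.7, 4.0, 0, 0, -3.35, 85]
    - [-12.8, -13.7, 4.0, 0, 0, -3.35, 85]
    - [-12.8, -13.7, 4.0, 0, 0, -3.35, 85]
    - [-12.8, -13.7, 4.0, 0, 0, -3.35, 85]
    - [-12.8, -13.7, 4.0, 0, 0, -3.35, 85]
    - [-12.8, -13.7, 4.0, 0, 0, -3.35, 85]
    - [-12.8, -13.7, 4.0, 0, 0, -3.35, 85]

```text
time_s: 3.48
tool_pos: [576.8, -157.8, 191.3]
orientation: [[-0.554, 0.832, 0.0], [0.832, 0.554, 0.0], [-0.0, 0.0, -1.0]]
contact_force: [0.5, -0.1, 0.5]
gripper_width: 84.9
```

Call:
play_rows:
  steps:
    - [-12.8, -13.7, 4.0, 0, 0, -3.35, 85]
    - [-12.8, -13.7, 4.0, 0, 0, -3.35, 85]
    - [-12.8, -13.7, 4.0, 0, 0, -3.35, 85]
    - [-12.8, -13.7, 4.0, 0, 0, -3.35, 85]
    - [-12.8, -13.7, 4.0, 0, 0, -3.35, 85]
    - [-12.8, -13.7, 4.0, 0, 0, -3.35, 85]
    - [-12.8, -13.7, 4.0, 0, 0, -3.35, 85]
    - [-12.8, -13.7, 4.0, 0, 0, -3.35, 85]
    - [-12.8, -13.7, 4.0, 0, 0, -3.35, 85]
    - [-12.8, -13.7, 4.0, 0, 0, -3.35, 85]

```text
time_s: 4.32
tool_pos: [582.5, -342.9, 151.1]
orientation: [[-0.921, 0.389, -0.0], [0.389, 0.921, -0.0], [0.0, -0.0, -1.0]]
contact_force: [-0.1, -0.1, -0.1]
gripper_width: 85.3
```

```bash

python3 - <<'E'
from h import *
s=env.observe();print(s["time_s"],s["tool_pos"],s["orientation"].round(4).tolist(),s["joints"],abs(s["qvel"]).max())
p=imaging.read_camera("wrist"); save(p,"w1")
import pickle; pickle.dump(p,open("w1.pkl","wb"))
print(models.find_in(p,"relay"),models.spot_point(p,"relay"))
E
```

```text
4.3167 [ 582.51286436 -342.92433499  151.14520073] [[-0.9214, 0.3885, -0.0], [0.3885, 0.9214, -0.0], [0.0, -0.0, -1.0]] [27.18452263 28.73897209 -2.95322061 95.67033096  1.72307081 55.63628522
 90.75940289] 50.93587903380465
[{'extent': [206.2, 241.8, 88.4, 89.3], 'conf': 0.77}, {'extent': [266.3, 151.6, 35.9, 59.5], 'conf': 0.75}] [{'centre': [254.5, 269.6], 'conf': 0.89}, {'centre': [280.8, 176.2], 'conf': 0.68}]
```

View pics/w1.png

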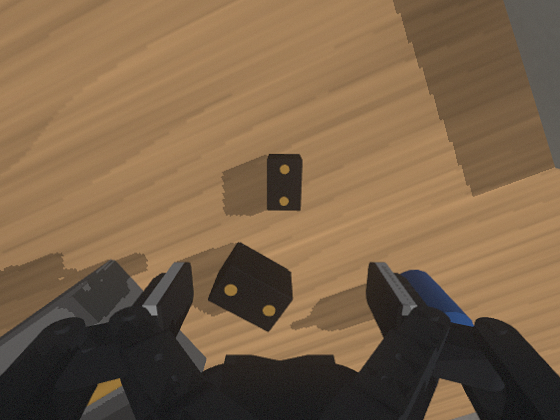

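The wrist view shows B at (285,182) and the larger block A at (252,287). The arm was still moving in that picture, so I'll take a new one and measure it.

```bash

python3 - <<'E'
from h import *
p=imaging.read_camera("wrist");p=imaging.read_camera("wrist"); save(p,"w2")
import pickle; pickle.dump(p,open("w2.pkl","wb"))
s=env.observe();print(s["time_s"],s["tool_pos"],abs(s["qvel"]).max())
a=cv2.resize(p["color"][110:220,230:330],None,fx=5,fy=5,interpolation=cv2.INTER_CUBIC)
cv2.imwrite("pics/w2c.png",a[:,:,::-1])
g=p["color"].max(2); m=(g<70).astype(np.uint8); m[:, :220]=0;m[:,345:]=0;m[218:]=0
n,l,st,c=cv2.connectedComponentsWithStats(m); print(st,c)
E
```

```text
4.5667 [ 582.53510447 -341.26498146  151.20210215] 0.6670402149580718
[[     0      0    560    420 233474]
 [   266    155     35     56   1726]] [[279.477959   209.7022495 ]
 [282.48146002 182.1419467 ]]
```

View pics/w2c.png

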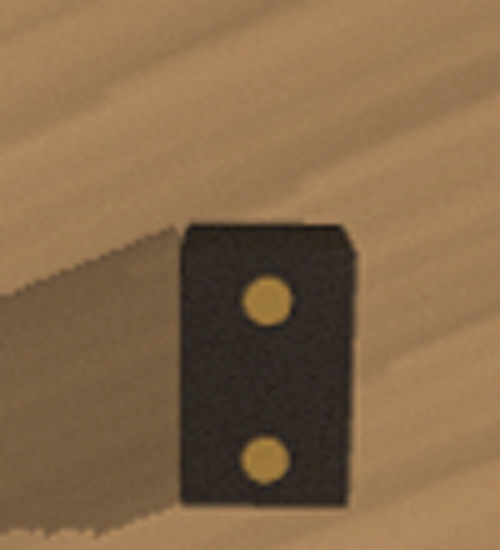

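```bash

python3 - <<'E'
from h import *
import pickle
p=pickle.load(open("w2.pkl","rb"))
def g(x,y,z): return onz(p,230+(x+.5)/5-.5,110+(y+.5)/5-.5,z)
a,b=g(268,301,40),g(265,460,40); d=a-b
print((a+b)/2, np.degrees(np.arctan2(d[1],d[0])))
q=np.array([g(181,505,40),g(347,505,40),g(355,253,40),g(182,250,40)]);print(q.round(1),q.mean(0),[np.linalg.norm(q[i]-q[(i+1)%4]) for i in range(4)])
for i in range(4): d=q[(i+1)%4]-q[i];print(np.degrees(np.arctan2(d[1],d[0])))
E
```

```text
[ 567.59954026 -330.8540565    40.        ] 156.08320329477223
[[ 582.3 -353.5   40. ]
 [ 593.8 -326.4   40. ]
 [ 553.  -308.5   40. ]
 [ 541.1 -335.1   40. ]] [ 567.52825904 -330.87420344   40.        ] [np.float64(29.469992060978253), np.float64(44.586704304728165), np.float64(29.21099859206079), np.float64(45.09276867758301)]
66.93440857010961
156.30176975273372
-114.05117019173727
-24.025735941790295
```

```bash

python3 - <<'E'
from h import *
plan([566.5,-330.9,85],Rdown(66.5),10)
E
```

```text
row x10 [1.88, 0.32, 6.62] [0.002, -0.002, 0.045]
```

Call:
play_rows:
  steps:
    - [1.9, 0.3, 6.6, 0, 0, 0.05, 85]
    - [1.9, 0.3, 6.6, 0, 0, 0.05, 85]
    - [1.9, 0.3, 6.6, 0, 0, 0.05, 85]
    - [1.9, 0.3, 6.6, 0, 0, 0.05, 85]
    - [1.9, 0.3, 6.6, 0, 0, 0.05, 85]
    - [1.9, 0.3, 6.6, 0, 0, 0.05, 85]
    - [1.9, 0.3, 6.6, 0, 0, 0.05, 85]
    - [1.9, 0.3, 6.6, 0, 0, 0.05, 85]
    - [1.9, 0.3, 6.6, 0, 0, 0.05, 85]
    - [1.9, 0.3, 6.6, 0, 0, 0.05, 85]

```text
time_s: 5.4
tool_pos: [566.1, -331.4, 84.6]
orientation: [[-0.917, 0.399, -0.0], [0.399, 0.917, 0.0], [0.0, 0.0, -1.0]]
contact_force: [0.7, -0.4, -0.7]
gripper_width: 84.9
```

```bash

python3 - <<'E'
from h import *
import pickle
p=imaging.read_camera("wrist");p=imaging.read_camera("wrist"); pickle.dump(p,open("w3.pkl","wb"))
s=env.observe();print(s["time_s"],s["tool_pos"],abs(s["qvel"]).max())
print(proj(p,[s["tool_pos"]]))
im=p["color"].copy()
u=proj(p,[s["tool_pos"]])[0].astype(int); cv2.drawMarker(im,(int(u[0]),int(u[1])),(255,0,0),0,8)
save(dict(color=im),"w3")
cv2.imwrite("pics/w3c.png",cv2.resize(p["color"][130:290,200:350],None,fx=4,fy=4,interpolation=cv2.INTER_CUBIC)[:600,:,::-1])
E
```

```text
5.5 [ 565.46376334 -331.05242024   83.93460246] 1.2359947285295152
[[276.87609421 265.92246097]]
```

View pics/w3.png

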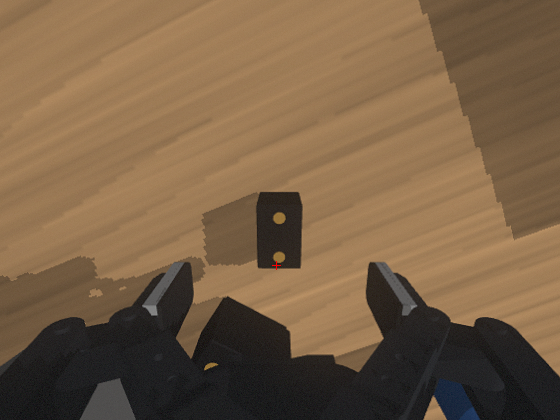

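View pics/w3c.png

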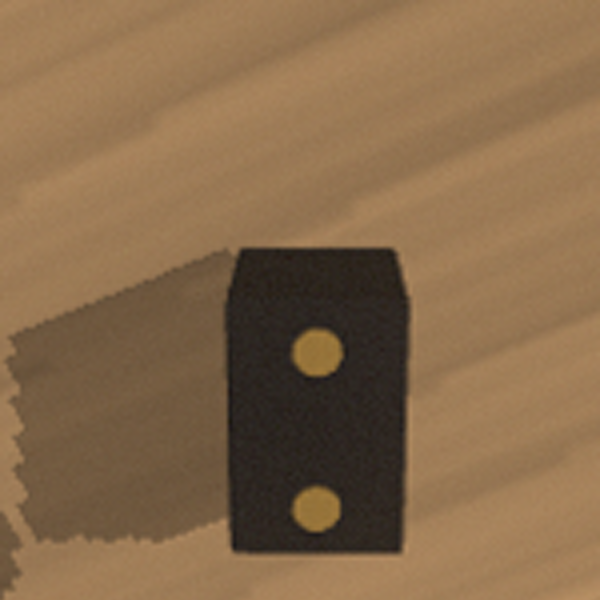

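```bash

python3 - <<'E'
from h import *
import pickle
p=pickle.load(open("w3.pkl","rb"))
def g(x,y,z): return onz(p,200+(x+.5)/4-.5,130+(y+.5)/4-.5,z)
q=np.array([g(233,552,40),g(403,552,40),g(410,297,40),g(228,297,40)]);print(q.round(1),q.mean(0),[np.linalg.norm(q[i]-q[(i+1)%4]) for i in range(4)])
for i in range(4): d=q[(i+1)%4]-q[i];print(np.degrees(np.arctan2(d[1],d[0])))
a,b=g(317,353,40),g(317,508,40);print((a+b)/2)
bt=np.array([g(240,249,0),g(394,249,0)]);print(bt,np.linalg.norm(bt[0]-bt[1]))
s=env.observe(); print(s["orientation"].T@((a+b)/2-s["tool_pos"]))
E
```

```text
[[ 582.4 -353.2   40. ]
 [ 594.2 -326.2   40. ]
 [ 552.1 -307.7   40. ]
 [ 540.4 -334.8   40. ]] [ 567.27966304 -330.47190062   40.        ] [np.float64(29.43115155023465), np.float64(45.9184639537225), np.float64(29.45852724026393), np.float64(45.91833269268548)]
66.52429068990409
156.2995529624462
-113.4756469875369
-23.666288734484016
[ 567.72387381 -330.9358638    40.        ]
[[ 541.78725809 -336.00803823    0.        ]
 [ 553.69598708 -308.58808088    0.        ]] 29.894345402607993
[-2.11283825  1.00339765 43.93062811]
```

Call:
play_rows:
  steps:
    - [-0.2, 0.1, 7, 0, 0, 0, 85]
    - [-0.2, 0.1, 7, 0, 0, 0, 85]
    - [-0.2, 0.1, 7, 0, 0, 0, 85]
    - [-0.2, 0.1, 7, 0, 0, 0, 85]
    - [-0.2, 0.1, 7, 0, 0, 0, 85]
    - [-0.2, 0.1, 7, 0, 0, 0, 85]
    - [-0.2, 0.1, 7, 0, 0, 0, 85]
    - [-0.2, 0.1, 7, 0, 0, 0, 85]
    - [-0.2, 0.1, 6, 0, 0, 0, 85]
    - [-0.2, 0.1, 0, 0, 0, 0, 85]

```text
time_s: 6.33
tool_pos: [567.9, -331.0, 21.8]
orientation: [[-0.917, 0.399, -0.002], [0.399, 0.917, 0.001], [0.002, 0.0, -1.0]]
contact_force: [-1.2, -0.3, 0.1]
gripper_width: 84.9
```

Call:
play_rows:
  steps:
    - [0, 0, 0, 0, 0, 0, 50]
    - [0, 0, 0, 0, 0, 0, 35]
    - [0, 0, 0, 0, 0, 0, 28]
    - [0, 0, 0, 0, 0, 0, 22]
    - [0, 0, 0, 0, 0, 0, 20]
    - [0, 0, 0, 0, 0, 0, 20]
    - [0, 0, 0, 0, 0, 0, 20]
    - [0, 0, 0, 0, 0, 0, 20]
    - [0, 0, 0, 0, 0, 0, 20]
    - [0, 0, 0, 0, 0, 0, 20]
  force: 40

```text
time_s: 7.17
tool_pos: [568.8, -331.6, 23.8]
orientation: [[-0.917, 0.399, 0.001], [0.399, 0.917, -0.0], [-0.001, -0.0, -1.0]]
contact_force: [-0.9, 1.5, 6.8]
gripper_width: 29.2
```

```bash

python3 - <<'E'
from h import *
import pickle
p=imaging.read_camera("wrist"); pickle.dump(p,open("w4.pkl","wb"))
s=env.observe();print(s["time_s"],s["tool_pos"],s["orientation"].round(4).tolist(),s["contact_force"],s["gripper_width"])
save(p,"w4")
cv2.imwrite("pics/w4c.png",cv2.resize(p["color"][180:340,200:350],None,fx=4,fy=4,interpolation=cv2.INTER_CUBIC)[:600,:,::-1])
E
```

```text
7.2167 [ 568.84951009 -331.59598608   23.86054962] [[-0.917, 0.3989, 0.0007], [0.3989, 0.917, -0.0004], [-0.0008, -0.0001, -1.0]] [-0.75616696  0.36517404  6.67058973] 29.07839731813022
```

View pics/w4.png

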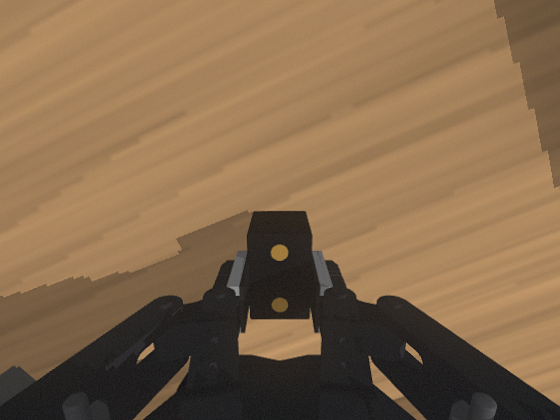

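View pics/w4c.png

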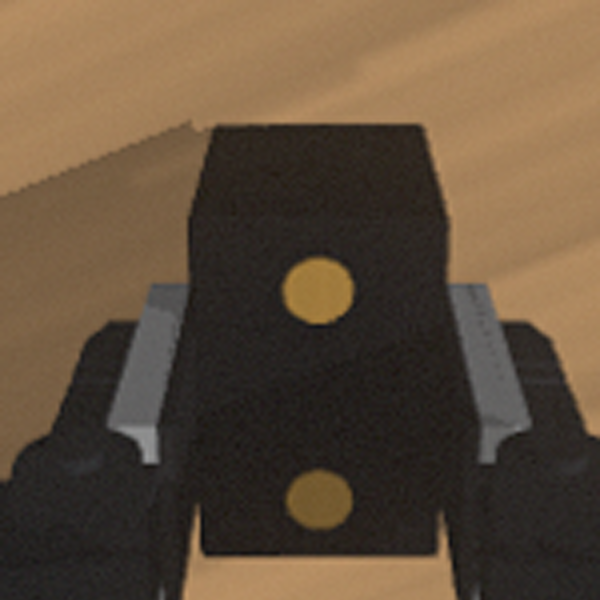

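```bash

python3 - <<'E'
from h import *
import pickle
p=pickle.load(open("w4.pkl","rb"));s=env.observe()
def g(x,y,z): return onz(p,200+(x+.5)/4-.5,180+(y+.5)/4-.5,z)
q=np.array([g(202,554,40),g(439,554,40),g(448,218,40),g(190,218,40)]);print(q.mean(0),[np.linalg.norm(q[i]-q[(i+1)%4]) for i in range(4)])
a,b=g(318,291,40),g(320,500,40);print((a+b)/2)
for c in (q.mean(0),(a+b)/2): print(s["orientation"].T@(c-s["tool_pos"]))
d=a-b;print(np.degrees(np.arctan2(d[1],d[0])))
d=s["orientation"][:,0];print(np.degrees(np.arctan2(d[1],d[0])))
plan([568.8,-331.6,130],s["orientation"],10)
E
```

```text
[ 568.01929675 -329.71442649   40.        ] [np.float64(29.66420788368552), np.float64(45.19721663257584), np.float64(29.378338019798278), np.float64(45.19715403003984)]
[ 568.54870496 -330.04248055   40.        ]
[  1.49919742   1.39329646 -16.14070975]
[  0.88287684   1.30362358 -16.14022353]
157.0226511706794
156.4933680833609
row x10 [-0.0, -0.0, -10.61] [0.0, 0.0, 0.0]
```

Call:
play_rows:
  steps:
    - [0, 0, -3, 0, 0, 0, 20]
    - [0, 0, -8, 0, 0, 0, 20]
    - [0, 0, -12, 0, 0, 0, 20]
    - [0, 0, -15, 0, 0, 0, 20]
    - [0, 0, -15, 0, 0, 0, 20]
    - [0, 0, -15, 0, 0, 0, 20]
    - [0, 0, -15, 0, 0, 0, 20]
    - [0, 0, -15, 0, 0, 0, 20]
    - [0, 0, -15, 0, 0, 0, 20]
    - [0, 0, -12, 0, 0, 0, 20]

```text
time_s: 8.05
tool_pos: [568.8, -331.6, 150.7]
orientation: [[-0.917, 0.399, 0.001], [0.399, 0.917, -0.001], [-0.002, -0.0, -1.0]]
contact_force: [0.3, 0.4, -0.6]
gripper_width: 29.3
```

```bash

python3 - <<'E'
from h import *
s=env.observe();print(s["time_s"],s["tool_pos"],s["contact_force"],s["gripper_width"])
plan([600,-14,140],Rdown(97.4),20)
E
```

```text
8.05 [ 568.84712794 -331.59212862  150.74987474] [ 0.29554288  0.36690068 -0.58916449] 29.25883409722772
row x20 [0.91, 16.12, 0.54] [-0.001, 0.005, -1.545]
```

Call:
play_rows:
  steps:
    - [0.9, 16.1, 0.6, 0, 0, -1.54, 20]
    - [0.9, 16.1, 0.6, 0, 0, -1.54, 20]
    - [0.9, 16.1, 0.6, 0, 0, -1.54, 20]
    - [0.9, 16.1, 0.6, 0, 0, -1.54, 20]
    - [0.9, 16.1, 0.6, 0, 0, -1.54, 20]
    - [0.9, 16.1, 0.6, 0, 0, -1.54, 20]
    - [0.9, 16.1, 0.6, 0, 0, -1.54, 20]
    - [0.9, 16.1, 0.6, 0, 0, -1.54, 20]
    - [0.9, 16.1, 0.6, 0, 0, -1.54, 20]
    - [0.9, 16.1, 0.6, 0, 0, -1.54, 20]

```text
time_s: 8.88
tool_pos: [605.9, -173.3, 142.2]
orientation: [[-0.99, 0.138, -0.0], [0.138, 0.99, 0.0], [0.0, 0.0, -1.0]]
contact_force: [0.6, -0.3, -0.8]
gripper_width: 29.3
```

Call:
play_rows:
  steps:
    - [0.9, 16.1, 0.6, 0, 0, -1.54, 20]
    - [0.9, 16.1, 0.6, 0, 0, -1.54, 20]
    - [0.9, 16.1, 0.6, 0, 0, -1.54, 20]
    - [0.9, 16.1, 0.6, 0, 0, -1.54, 20]
    - [0.9, 16.1, 0.6, 0, 0, -1.54, 20]
    - [0.9, 16.1, 0.6, 0, 0, -1.54, 20]
    - [0.9, 16.1, 0.6, 0, 0, -1.54, 20]
    - [0.9, 16.1, 0.6, 0, 0, -1.54, 20]
    - [0.9, 16.1, 0.6, 0, 0, -1.54, 20]
    - [0.9, 16.1, 0.6, 0, 0, -1.54, 20]

```text
time_s: 9.72
tool_pos: [599.8, -12.7, 136.3]
orientation: [[-0.992, -0.13, -0.0], [-0.13, 0.992, 0.0], [0.0, 0.0, -1.0]]
contact_force: [0.2, -0.0, 0.1]
gripper_width: 29.1
```

```bash

python3 - <<'E'
from h import *
import pickle
for i in range(4): p=imaging.read_camera("wrist")
pickle.dump(p,open("w5.pkl","wb"))
s=env.observe();print(s["time_s"],s["tool_pos"],s["orientation"].round(4).tolist(),abs(s["qvel"]).max(),s["joints"])
save(p,"w5")
print(proj(p,[[555.8,-19.5,52]]),models.spot_point(p,"recess"))
E
```

```text
9.9167 [599.93727843 -13.61540592 136.29562411] [[-0.9917, -0.1283, -0.0001], [-0.1283, 0.9917, -0.0], [0.0001, -0.0, -1.0]] 1.0310406091227295 [  6.53826929  23.94159671 -14.39804741 106.07590463   7.47281654
  50.89666648  85.97293017]
[[275.92734677 158.3393623 ]] [{'centre': [275.9, 155.0], 'conf': 0.73}]
```

View pics/w5.png

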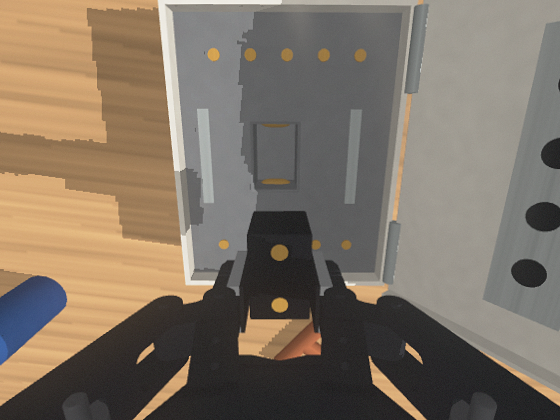

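The recess mouth shows clearly at about (275,156), with the relay held at (280,280).

```bash

python3 - <<'E'
import pickle,cv2
p=pickle.load(open("w5.pkl","rb"))
cv2.imwrite("pics/w5c.png",cv2.resize(p["color"][110:200,230:320],None,fx=6,fy=6,interpolation=cv2.INTER_CUBIC)[:600,:,::-1])
cv2.imwrite("pics/w5d.png",cv2.resize(p["color"][200:335,230:330],None,fx=4,fy=4,interpolation=cv2.INTER_CUBIC)[:600,:,::-1])
E
```

```text
(no output)
```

View pics/w5c.png

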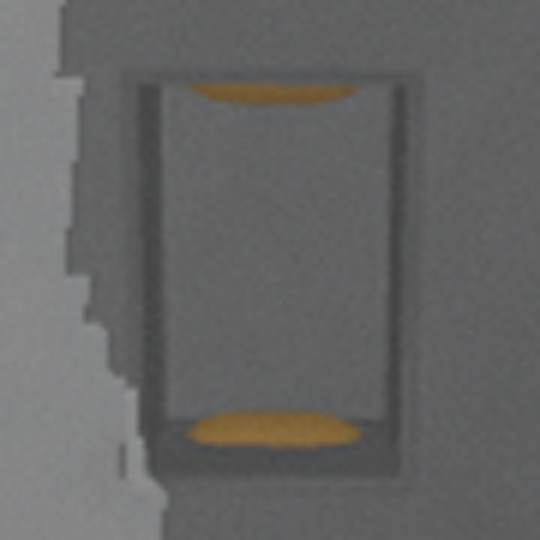

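View pics/w5d.png

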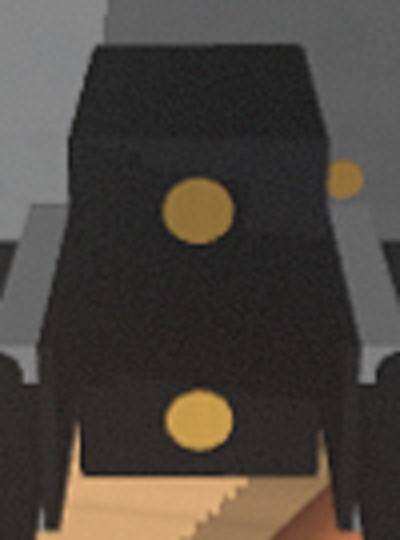

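```bash

python3 - <<'E'
from h import *
import pickle
p=pickle.load(open("w5.pkl","rb"));s=env.observe();T=s["tool_pos"];R=s["orientation"]
def c(x,y,z): return onz(p,230+(x+.5)/6-.5,110+(y+.5)/6-.5,z)
def d(x,y,z): return onz(p,230+(x+.5)/4-.5,200+(y+.5)/4-.5,z)
o=np.array([c(124,70,52),c(424,70,52),c(413,486,52),c(130,486,52)]);i=np.array([c(139,83,50),c(408,83,50),c(402,478,50),c(143,478,50)])
for q in(o,i): print(q.mean(0),[round(np.linalg.norm(q[k]-q[(k+1)%4]),1) for k in range(4)],[round(np.degrees(np.arctan2(*(q[(k+1)%4]-q[k])[1::-1][:2])),1) for k in range(4)], R.T@(q.mean(0)-T))
z=T[2]+16.14
a,b=d(198,211,z),d(199,420,z); print("relay", R.T@((a+b)/2-T), np.degrees(np.arctan2(*(R.T@(a-b))[1::-1])))
q=np.array([d(70,135,z),d(328,135,z),d(318,474,z),d(81,474,z)]);print(R.T@(q.mean(0)-T),[round(np.linalg.norm(q[k]-q[(k+1)%4]),1) for k in range(4)])
r=np.array([onz(p,u,v,66) for u,v in [(160,5),(415,5),(379,284),(187,284)]]); print(r.round(1).tolist(),r.mean(0),[np.degrees(np.arctan2(*(r[(k+1)%4]-r[k])[1::-1])).round(2) for k in range(4)])
E
```

```text
[554.93393612 -20.29016564  52.        ] [np.float64(36.4), np.float64(51.9), np.float64(36.7), np.float64(51.9)] [np.float64(97.5), np.float64(7.1), np.float64(-82.5), np.float64(-173.2)] [ 4.54575943e+01 -6.82408571e-02  8.43186503e+01]
[555.41507963 -20.21918375  50.        ] [np.float64(33.0), np.float64(49.7), np.float64(33.9), np.float64(49.7)] [np.float64(97.5), np.float64(7.6), np.float64(-82.5), np.float64(-173.3)] [ 4.49711709e+01 -5.83952724e-02  8.63186085e+01]
relay [  0.22418961   3.19259166 -16.14092396] -0.4619009359932303
[  1.02582073   3.27975941 -16.14088543] [np.float64(29.4), np.float64(45.5), np.float64(29.7), np.float64(45.5)]
[[469.4, -102.9, 66.0], [448.6, 53.8, 66.0], [643.2, 75.9, 66.0], [663.5, -78.0, 66.0]] [556.17353914 -12.79193297  66.        ] [np.float64(97.55), np.float64(6.49), np.float64(-82.5), np.float64(-172.67)]
```

```bash

python3 - <<'E'
from h import *
import pickle
P=pickle.load(open("P0.pkl","rb"))
poses={"w0":([674.58,-.05,230.59],[[6.1e-5,1,-.0013],[1,-6e-5,0],[0,-.0013,-1]]),"w2":([582.535,-341.265,151.2],[[-.9214,.3885,0],[.3885,.9214,0],[0,0,-1]]),
"w3":([565.46,-331.05,83.93],None),"w4":([568.85,-331.6,23.86],[[-.917,.3989,.0007],[.3989,.917,-.0004],[-.0008,-.0001,-1]])}
s=env.observe();poses["w5"]=(s["tool_pos"],s["orientation"])
for k,(T,R) in poses.items():
    p=P["wrist"] if k=="w0" else pickle.load(open(k+".pkl","rb"))
    if R is None:R=[[-.917,.399,0],[.399,.917,0],[0,0,-1]]
    R=np.array(R,float); C=-np.array(p["R"]).T@p["t"]
    print(k,(R.T@(C-T)).round(2), Ro.from_matrix(R.T@np.array(p["R"]).T).as_rotvec(degrees=True).round(2))
E
```

```text
w0 [  76.4     0.74 -144.31] [-13.5  -13.42  89.24]
w2 [  75.04    0.79 -143.38] [-13.41 -13.44  89.47]
w3 [  75.17    1.19 -143.1 ] [-13.37 -13.36  89.24]
w4 [  75.25    1.19 -143.59] [-13.45 -13.44  89.23]
w5 [  74.59    2.79 -143.59] [-13.51 -13.38  89.06]
```

Call:
play_rows:
  steps:
    - [4.5, -0.3, 0, 0, 0, 0, 20]
    - [4.5, -0.3, 0, 0, 0, 0, 20]
    - [4.5, -0.3, 0, 0, 0, 0, 20]
    - [4.5, -0.3, 4, 0, 0, 0, 20]
    - [4.5, -0.3, 7, 0, 0, 0, 20]
    - [4.5, -0.3, 8, 0, 0, 0, 20]
    - [4.5, -0.3, 8, 0, 0, 0, 20]
    - [4.5, -0.3, 8, 0, 0, 0, 20]
    - [4.3, -0.4, 8, 0, 0, 0, 20]
    - [4.3, -0.5, 8, 0, 0, 0, 20]

```text
time_s: 10.8
tool_pos: [555.6, -23.3, 84.3]
orientation: [[-0.992, -0.127, -0.0], [-0.127, 0.992, 0.0], [0.0, 0.0, -1.0]]
contact_force: [0.1, -0.3, -1.3]
gripper_width: 28.9
```

```bash

python3 - <<'E'
from h import *
import pickle
for i in range(3): p=imaging.read_camera("wrist")
q=imaging.read_camera("scene"); 
pickle.dump(p,open("w6.pkl","wb"))
s=env.observe();print(s["time_s"],s["tool_pos"],s["orientation"].round(4).tolist(),abs(s["qvel"]).max(),s["contact_force"])
save(p,"w6")
cv2.imwrite("pics/w6c.png",cv2.resize(p["color"][140:340,190:370],None,fx=3,fy=3,interpolation=cv2.INTER_CUBIC)[:600,:,::-1])
cv2.imwrite("pics/s6c.png",cv2.resize(q["color"][120:260,200:350],None,fx=4,fy=4,interpolation=cv2.INTER_CUBIC)[:600,:,::-1])
E
```

```text
11.0 [556.23732767 -23.25880336  85.1532464 ] [[-0.9919, -0.127, -0.0004], [-0.127, 0.9919, 0.0001], [0.0004, 0.0001, -1.0]] 0.8198191170655508 [ 0.24951179  0.13286136 -0.77951547]
```

View pics/w6c.png

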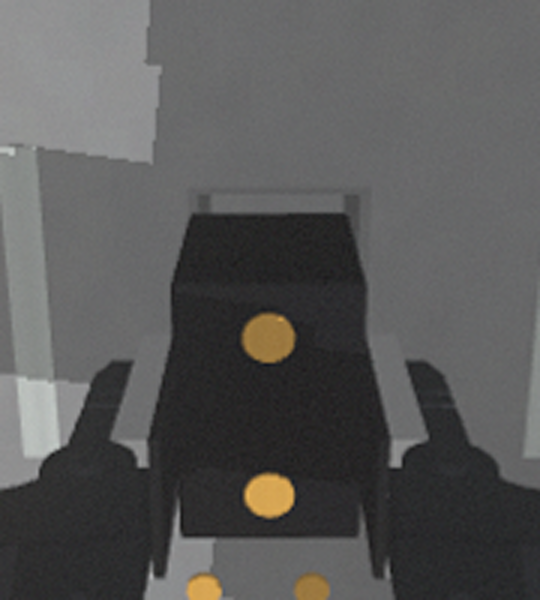

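View pics/s6c.png

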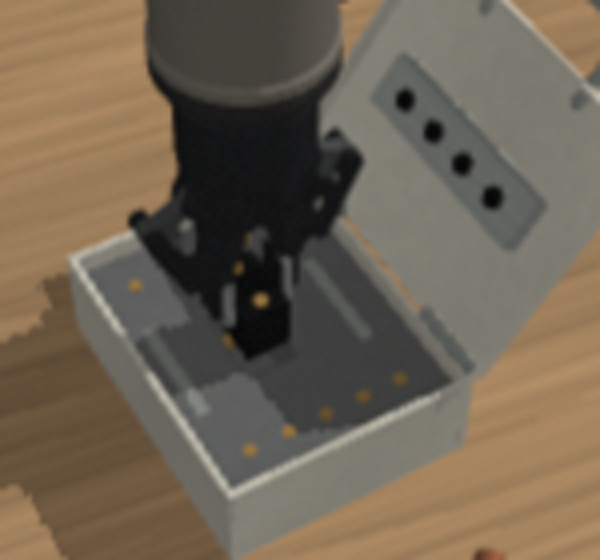

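```bash

python3 - <<'E'
from h import *
import pickle
p=pickle.load(open("w6.pkl","rb"));s=env.observe();T=s["tool_pos"];R=s["orientation"]
def c(x,y,z): return R.T@(onz(p,190+(x+.5)/3-.5,140+(y+.5)/3-.5,z)-T)
zb=T[2]-23.86
a,b=c(190,213,zb),c(348,213,zb);print("relay front bottom",a,b,(a+b)/2)
zt=zb+40
t=np.array([c(171,285,zt),c(367,285,zt),c(358,536,zt),c(181,536,zt)]);print("top",t.mean(0),t[:,0].max()-t[:,0].min())
sc=(c(268,338,zt)+c(269,495,zt))/2;print("screws",sc)
o=(c(187,188,52)+c(371,188,52))/2;i=[c(198,193,50),c(360,193,50)];print("outer",c(187,188,52),c(371,188,52),o,"inner",i)
print("offset from outer",o-[26.5,0,0]-(a+b)/2+[23,0,0])
E
```

```text
relay front bottom [ 24.15056463 -14.20716957  23.86727744] [24.16353722 16.29836066 23.87065431] [24.15705093  1.04559554 23.86896587]
top [  3.03564559   1.07810746 -16.13877007] 44.472025792050154
screws [  2.60985239   0.95996225 -16.1389391 ]
outer [ 26.55139265 -15.52751975  33.16125798] [26.5678388  21.67067782 33.16537593] [26.55961573  3.07157903 33.16331695] inner [array([ 24.9271804 , -13.48942312,  35.16088848]), array([24.94172921, 19.6891794 , 35.16456141])]
offset from outer [-1.0974352   2.02598349  9.29435108]
```

Call:
play_rows:
  steps:
    - [-0.7, 1, 0, 0, 0, 0, 20]
    - [-0.6, 1, 0, 0, 0, 0, 20]
    - [0, 0, 2, 0, 0, 0, 20]
    - [0, 0, 2, 0, 0, 0, 20]
    - [0, 0, 2, 0, 0, 0, 20]
    - [0, 0, 2, 0, 0, 0, 20]
    - [0, 0, 2, 0, 0, 0, 20]
    - [0, 0, 2, 0, 0, 0, 20]
    - [0, 0, 1.5, 0, 0, 0, 20]
    - [0, 0, 0, 0, 0, 0, 20]

```text
time_s: 11.83
tool_pos: [557.1, -21.2, 71.4]
orientation: [[-0.992, -0.127, -0.001], [-0.127, 0.992, 0.0], [0.001, 0.0, -1.0]]
contact_force: [-0.9, 0.9, -1.0]
gripper_width: 29.1
```

```bash

python3 - <<'E'
from h import *
import pickle
for i in range(2): p=imaging.read_camera("wrist")
pickle.dump(p,open("w7.pkl","wb"))
s=env.observe();print(s["time_s"],s["tool_pos"],abs(s["qvel"]).max(),s["contact_force"],s["ft_torque"])
cv2.imwrite("pics/w7c.png",cv2.resize(p["color"][140:340,190:370],None,fx=3,fy=3,interpolation=cv2.INTER_CUBIC)[:600,:,::-1])
E
```

```text
11.9333 [557.2409389 -21.1215298  71.7340565] 0.15933734037328845 [ 0.06924279  1.41261586 -0.74838308] [ 0.00403059  0.0416683  -0.01822956]
```

View pics/w7c.png

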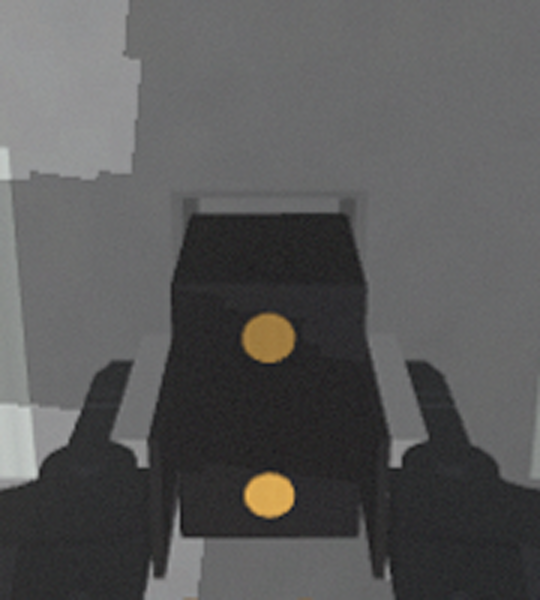

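Call:
play_rows:
  steps:
    - [0, 0, 1.4, 0, 0, 0, 20]
    - [0, 0, 1.4, 0, 0, 0, 20]
    - [0, 0, 1.4, 0, 0, 0, 20]
    - [0, 0, 1.4, 0, 0, 0, 20]
    - [0, 0, 1.4, 0, 0, 0, 20]
    - [0, 0, 0, 0, 0, 0, 20]
    - [0, 0, 0, 0, 0, 0, 20]
    - [0, 0, 0, 0, 0, 0, 20]
    - [0, 0, 0, 0, 0, 0, 20]
    - [0, 0, 0, 0, 0, 0, 20]

```text
time_s: 12.77
tool_pos: [557.3, -21.1, 64.9]
orientation: [[-0.992, -0.127, 0.0], [-0.127, 0.992, 0.0], [-0.0, 0.0, -1.0]]
contact_force: [0.7, 1.0, -1.0]
gripper_width: 28.9
```

```bash

python3 - <<'E'
from h import *
import pickle
s=env.observe();print(s["time_s"],s["tool_pos"],abs(s["qvel"]).max(),s["contact_force"],s["ft_torque"])
for i in range(2): p=imaging.read_camera("wrist")
cv2.imwrite("pics/w8c.png",cv2.resize(p["color"][140:340,190:370],None,fx=3,fy=3,interpolation=cv2.INTER_CUBIC)[:600,:,::-1])
E
```

```text
12.7667 [557.28783766 -21.11984025  64.87440661] 0.06269344968455277 [ 0.74718286  0.95084488 -1.02612433] [-0.01012306 -0.02707151 -0.00367544]
```

View pics/w8c.png

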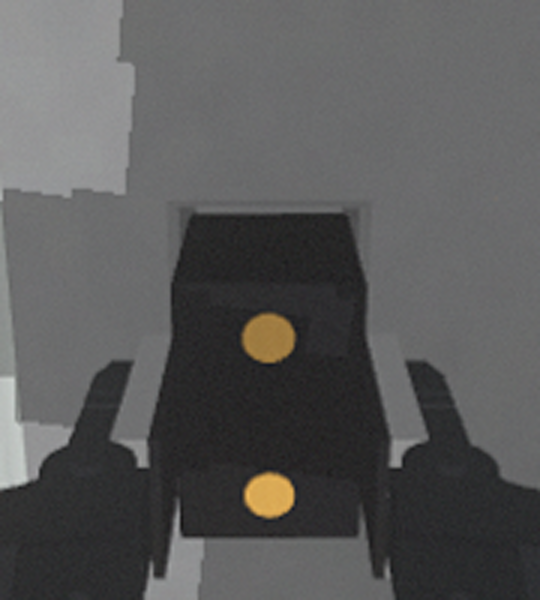

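```bash

python3 - <<'E'
from h import *
import pickle
p=imaging.read_camera("wrist");s=env.observe();T=s["tool_pos"];R=s["orientation"]
pickle.dump(p,open("w8.pkl","wb"))
def c(x,y,z): return R.T@(onz(p,190+(x+.5)/3-.5,140+(y+.5)/3-.5,z)-T)
zb=T[2]-23.86
print(zb,c(190,213,zb),c(348,213,zb))
print(c(168,203,52),c(371,203,52),c(180,207,50),c(358,207,50))
cv2.imwrite("pics/w8d.png",cv2.resize(p["color"][195:245,235:325],None,fx=8,fy=8,interpolation=cv2.INTER_CUBIC)[:600,:,::-1])
E
```

```text
40.96869812167493 [ 22.09740402 -14.2806299   23.85924885] [22.11411254 16.48598988 23.8602283 ]
[ 27.45520283 -17.2157869   12.82778163] [27.4752505  19.58612243 12.82895321] [ 26.08521643 -15.26662803  14.82786208] [26.10301998 17.45903977 14.82890388]
```

View pics/w8d.png

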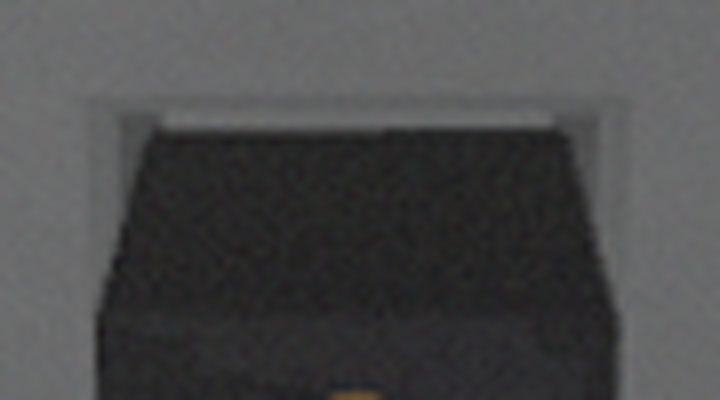

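```bash

python3 - <<'E'
from h import *
import pickle
p=pickle.load(open("w4.pkl","rb"));T=np.array([568.85,-331.6,23.86]);R=np.array([[-.917,.3989,0],[.3989,.917,0],[0,0,-1]])
def c(x,y,z): return R.T@(onz(p,200+(x+.5)/4-.5,180+(y+.5)/4-.5,z)-T)
print(c(212,125,0),c(424,125,0),c(190,218,40),c(448,218,40),c(202,554,40),c(439,554,40))
for n in("w5","w6","w7","w8"):
    p=pickle.load(open(n+".pkl","rb")) ; C=-np.array(p["R"]).T@p["t"]; print(n,C, Ro.from_matrix(np.array(p["R"]).T).as_rotvec(degrees=True))
E
```

```text
[ 22.59887947 -14.32529176  23.86      ] [22.62084805 16.63119268 23.86      ] [ 24.10161717 -13.40362597 -16.14      ] [ 24.12283722  15.97485436 -16.14      ] [-21.09569457 -13.32238281 -16.14      ] [-21.07311919  16.34196792 -16.14      ]
w5 [525.6802157  -21.08753788 279.90852273] [110.54226487 126.08190549  19.02083856]
w6 [480.93529815 -31.98799022 227.49834441] [110.81054641 125.96329368  18.82649192]
w7 [483.05508384 -29.61393689 215.23292444] [110.73409935 125.88999199  18.95292655]
w8 [483.13591707 -29.61044627 208.45567011] [110.71986849 125.87369123  18.97406995]
```

Call:
play_rows:
  steps:
    - [0.4, 0, 0, 0, 0, 0, 20]
    - [0.3, 0, 0, 0, 0, 0, 20]
    - [0, 0, 1.4, 0, 0, 0, 20]
    - [0, 0, 1.4, 0, 0, 0, 20]
    - [0, 0, 1.4, 0, 0, 0, 20]
    - [0, 0, 1.4, 0, 0, 0, 20]
    - [0, 0, 1.4, 0, 0, 0, 20]
    - [0, 0, 0, 0, 0, 0, 20]
    - [0, 0, 0, 0, 0, 0, 20]
    - [0, 0, 0, 0, 0, 0, 20]

```text
time_s: 13.75
tool_pos: [556.6, -21.2, 57.8]
orientation: [[-0.992, -0.127, -0.0], [-0.127, 0.992, 0.0], [0.0, 0.0, -1.0]]
contact_force: [-0.7, 0.7, -0.4]
gripper_width: 29.3
```

```bash

python3 - <<'E'
from h import *
import pickle
s=env.observe();print(s["time_s"],s["tool_pos"],abs(s["qvel"]).max(),s["contact_force"],s["ft_torque"])
p=imaging.read_camera("wrist")
cv2.imwrite("pics/w9c.png",cv2.resize(p["color"][140:340,190:370],None,fx=3,fy=3,interpolation=cv2.INTER_CUBIC)[:600,:,::-1])
E
```

```text
13.75 [556.55592538 -21.17881773  57.78242722] 0.12614729385902312 [-0.6967438   0.69448422 -0.38998585] [-0.0010522  -0.04369673  0.00983448]
```

View pics/w9c.png

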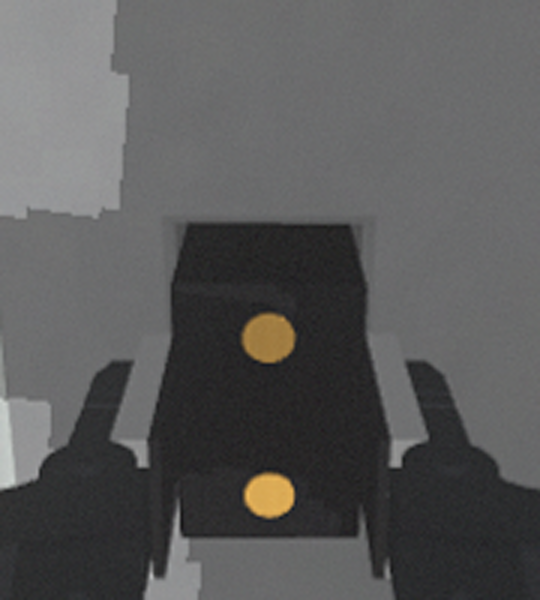

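Call:
play_rows:
  steps:
    - [0, 0, 1.5, 0, 0, 0, 20]
    - [0, 0, 0, 0, 0, 0, 20]
    - [0, 0, 0, 0, 0, 0, 35]
    - [0, 0, 0, 0, 0, 0, 50]
    - [0, 0, 0, 0, 0, 0, 55]
    - [0, 0, 0, 0, 0, 0, 55]
    - [0, 0, -10, 0, 0, 0, 55]
    - [0, 0, -12, 0, 0, 0, 55]
    - [0, 0, -12, 0, 0, 0, 55]
    - [0, 0, -6, 0, 0, 0, 55]

```text
time_s: 14.63
tool_pos: [557.5, -21.2, 98.8]
orientation: [[-0.992, -0.127, 0.002], [-0.127, 0.992, -0.0], [-0.002, -0.0, -1.0]]
contact_force: [1.1, -0.6, 0.7]
gripper_width: 54.7
```

```bash

python3 - <<'E'
from h import *
import pickle
for i in range(2):p=imaging.read_camera("wrist")
s=env.observe();print(s["time_s"],s["tool_pos"],abs(s["qvel"]).max(),s["contact_force"],s["gripper_width"])
pickle.dump(p,open("w10.pkl","wb"))
cv2.imwrite("pics/w10c.png",cv2.resize(p["color"][140:340,190:370],None,fx=3,fy=3,interpolation=cv2.INTER_CUBIC)[:600,:,::-1])
E
```

```text
14.7333 [557.58521282 -21.25819868  98.27053676] 1.586163839176916 [ 0.92248362 -0.062663   -0.53607898] 55.16252899299583
```

View pics/w10c.png

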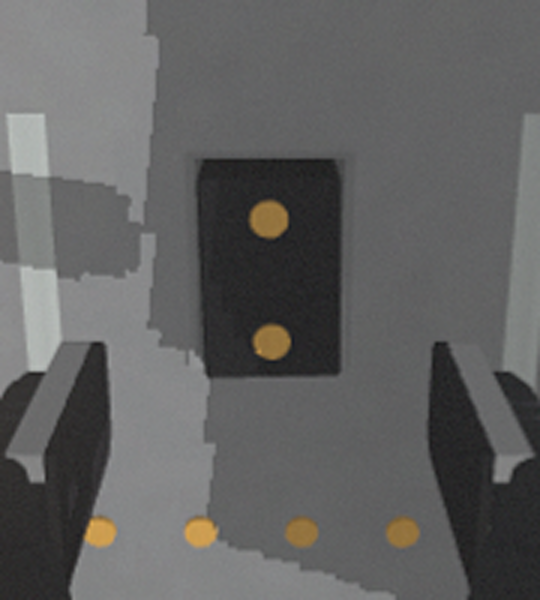

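Call:
play_rows:
  steps:
    - [0.5, 0, 0, 0, 0, 0, 0]
    - [0, 0, 0, 0, 0, 0, 0]
    - [0, 0, 0, 0, 0, 0, 0]
    - [0, 0, 0, 0, 0, 0, 0]
    - [0, 0, 4, 0, 0, 0, 0]
    - [0, 0, 4, 0, 0, 0, 0]
    - [0, 0, 4, 0, 0, 0, 0]
    - [0, 0, 4, 0, 0, 0, 0]
    - [0, 0, 4, 0, 0, 0, 0]
    - [0, 0, 0, 0, 0, 0, 0]

```text
time_s: 15.57
tool_pos: [555.6, -21.3, 75.3]
orientation: [[-0.992, -0.127, -0.001], [-0.127, 0.992, 0.0], [0.001, 0.0, -1.0]]
contact_force: [0.7, -0.1, 0.4]
gripper_width: 0.0
```

Call:
play_rows:
  steps:
    - [0, 0, 2, 0, 0, 0, 0]
    - [0, 0, 2, 0, 0, 0, 0]
    - [0, 0, 2, 0, 0, 0, 0]
    - [0, 0, 2, 0, 0, 0, 0]
    - [0, 0, 1.5, 0, 0, 0, 0]
    - [0, 0, 1, 0, 0, 0, 0]
    - [0, 0, 1, 0, 0, 0, 0]
    - [0, 0, 1, 0, 0, 0, 0]
    - [0, 0, 1, 0, 0, 0, 0]
    - [0, 0, 0, 0, 0, 0, 0]

```text
time_s: 16.4
tool_pos: [556.0, -21.3, 62.6]
orientation: [[-0.992, -0.127, -0.0], [-0.127, 0.992, 0.0], [0.0, 0.0, -1.0]]
contact_force: [0.7, 0.3, -0.5]
gripper_width: -0.2
```

```bash

python3 - <<'E'
from h import *
import pickle
s=env.observe();print(s["time_s"],s["tool_pos"],abs(s["qvel"]).max(),s["contact_force"],s["gripper_width"])
p=imaging.read_camera("wrist")
cv2.imwrite("pics/w11c.png",cv2.resize(p["color"][140:340,190:370],None,fx=3,fy=3,interpolation=cv2.INTER_CUBIC)[:600,:,::-1])
E
```

```text
16.4 [555.98425137 -21.27017376  62.63840468] 0.21048942129836637 [ 0.74165677  0.28525411 -0.54016162] -0.1745812372505125
```

View pics/w11c.png

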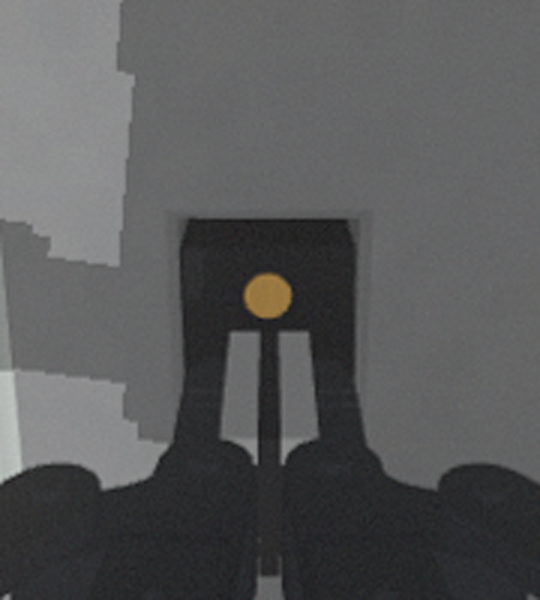

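Call:
play_rows:
  steps:
    - [0, 0, 0.7, 0, 0, 0, 0]
    - [0, 0, 0.7, 0, 0, 0, 0]
    - [0, 0, 0.7, 0, 0, 0, 0]
    - [0, 0, 0.7, 0, 0, 0, 0]
    - [0, 0, 0.7, 0, 0, 0, 0]
    - [0, 0, 0.7, 0, 0, 0, 0]
    - [0, 0, 0.7, 0, 0, 0, 0]
    - [0, 0, 0.7, 0, 0, 0, 0]
    - [0, 0, 0.7, 0, 0, 0, 0]
    - [0, 0, 0, 0, 0, 0, 0]

```text
time_s: 17.28
tool_pos: [556.0, -21.3, 56.3]
orientation: [[-0.992, -0.127, -0.0], [-0.127, 0.992, 0.0], [0.0, 0.0, -1.0]]
contact_force: [0.6, 0.2, 1.0]
gripper_width: -0.1
```

Call:
play_rows:
  steps:
    - [0, 0, 0.6, 0, 0, 0, 0]
    - [0, 0, 0.6, 0, 0, 0, 0]
    - [0, 0, 0.6, 0, 0, 0, 0]
    - [0, 0, 0.6, 0, 0, 0, 0]
    - [0, 0, 0.6, 0, 0, 0, 0]
    - [0, 0, 0, 0, 0, 0, 0]
    - [0, 0, 0, 0, 0, 0, 0]
    - [0, 0, 0, 0, 0, 0, 0]
    - [0, 0, 0, 0, 0, 0, 0]
    - [0, 0, 0, 0, 0, 0, 0]

```text
time_s: 18.12
tool_pos: [555.8, -21.3, 53.4]
orientation: [[-0.992, -0.127, -0.0], [-0.127, 0.992, 0.0], [0.0, 0.0, -1.0]]
contact_force: [-0.0, 0.1, -0.1]
gripper_width: 0.3
```

```bash

python3 - <<'E'
from h import *
import pickle
s=env.observe();print(s["time_s"],s["tool_pos"],abs(s["qvel"]).max(),s["contact_force"],s["gripper_width"])
p=imaging.read_camera("wrist")
cv2.imwrite("pics/w12c.png",cv2.resize(p["color"][140:340,190:370],None,fx=3,fy=3,interpolation=cv2.INTER_CUBIC)[:600,:,::-1])
E
```

```text
18.1167 [555.84346877 -21.26132919  53.37973961] 0.10875637231948969 [-0.03663615  0.06430929 -0.11295638] 0.33040424940763746
```

View pics/w12c.png

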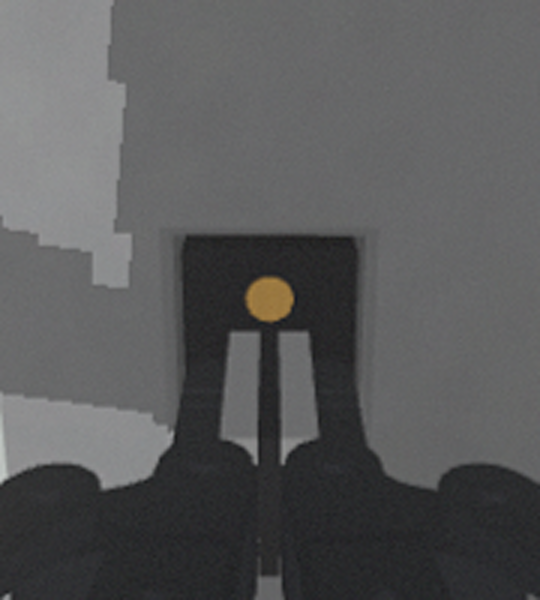

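Call:
play_rows:
  steps:
    - [0, 0, 0.4, 0, 0, 0, 0]
    - [0, 0, 0.4, 0, 0, 0, 0]
    - [0, 0, 0.4, 0, 0, 0, 0]
    - [0, 0, 0.4, 0, 0, 0, 0]
    - [0, 0, 0.4, 0, 0, 0, 0]
    - [0, 0, 0, 0, 0, 0, 0]
    - [0, 0, 0, 0, 0, 0, 0]
    - [0, 0, 0, 0, 0, 0, 0]
    - [0, 0, 0, 0, 0, 0, 0]
    - [0, 0, 0, 0, 0, 0, 0]

```text
time_s: 19.0
tool_pos: [556.1, -21.3, 52.0]
orientation: [[-0.992, -0.127, 0.0], [-0.127, 0.992, -0.0], [-0.0, -0.0, -1.0]]
contact_force: [-4.2, 0.2, 14.1]
gripper_width: -0.0
```

```bash

python3 - <<'E'
from h import *
import pickle
s=env.observe();print(s["time_s"],s["tool_pos"],abs(s["qvel"]).max(),s["contact_force"],s["gripper_width"])
p=imaging.read_camera("wrist")
cv2.imwrite("pics/w13c.png",cv2.resize(p["color"][140:340,190:370],None,fx=3,fy=3,interpolation=cv2.INTER_CUBIC)[:600,:,::-1])
q=imaging.read_camera("scene")
cv2.imwrite("pics/s13c.png",cv2.resize(q["color"][150:260,200:340],None,fx=5,fy=5,interpolation=cv2.INTER_CUBIC)[:600,:,::-1])
E
```

```text
19.0 [556.09634159 -21.30238627  52.03422617] 0.16320649814307894 [-4.22371427  0.15428534 14.13519294] -0.03247555333221297
```

View pics/w13c.png

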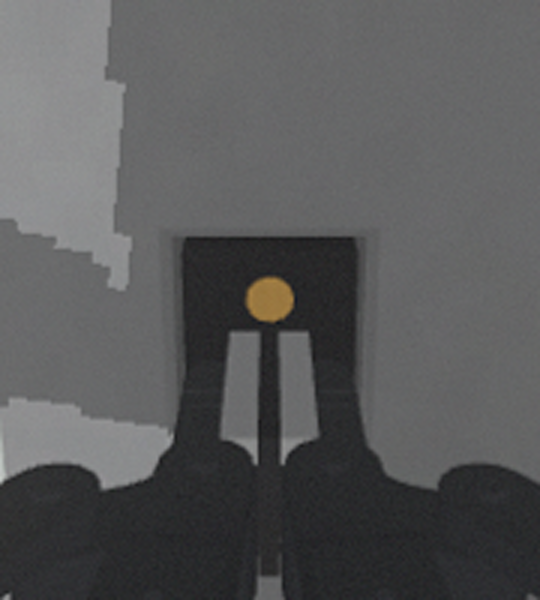

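View pics/s13c.png

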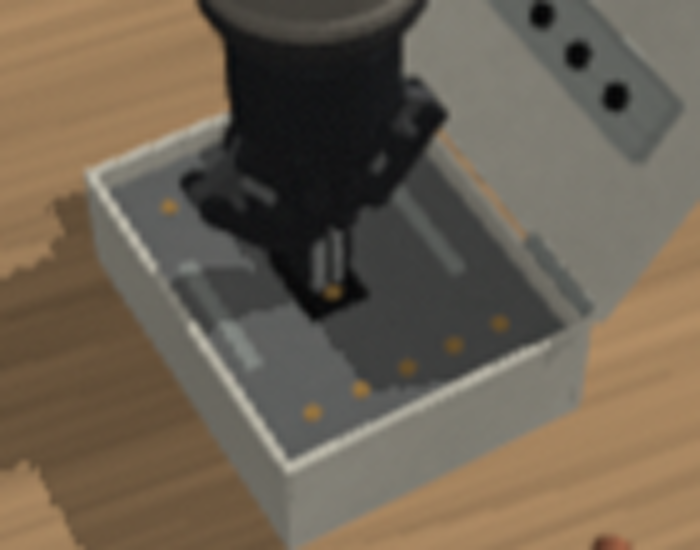

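Call:
play_rows:
  steps:
    - [0, 0, 0.4, 0, 0, 0, 0]
    - [0, 0, 0.4, 0, 0, 0, 0]
    - [0, 0, 0, 0, 0, 0, 0]
    - [0, 0, 0, 0, 0, 0, 0]
    - [0, 0, -2, 0, 0, 0, 0]
    - [0, 0, -8, 0, 0, 0, 0]
    - [0, 0, -15, 0, 0, 0, 0]
    - [0, 0, -15, 0, 0, 0, 0]
    - [0, 0, -20, 0, 0, 0, 0]
    - [0, 0, -20, 0, 0, 0, 0]

```text
time_s: 19.93
tool_pos: [555.7, -21.3, 131.6]
orientation: [[-0.992, -0.127, -0.001], [-0.127, 0.992, 0.0], [0.001, 0.0, -1.0]]
contact_force: [0.3, 0.6, -0.9]
gripper_width: -0.4
```

```bash

python3 - <<'E'
from h import *
import pickle
for i in range(3):p=imaging.read_camera("wrist")
s=env.observe();print(s["time_s"],s["tool_pos"],abs(s["qvel"]).max(),s["contact_force"],s["gripper_width"],s["joints"])
pickle.dump(p,open("w14.pkl","wb"))
save(p,"w14")
cv2.imwrite("pics/w14c.png",cv2.resize(p["color"][150:250,230:330],None,fx=6,fy=6,interpolation=cv2.INTER_CUBIC)[:600,:,::-1])
q=imaging.read_camera("scene");pickle.dump(q,open("s14.pkl","wb"))
cv2.imwrite("pics/s14c.png",cv2.resize(q["color"][160:260,210:330],None,fx=6,fy=6,interpolation=cv2.INTER_CUBIC)[:600,:,::-1])
for n in("scene","side"):
    q=imaging.read_camera(n); print(n,models.find_in(q,"handle"),models.spot_point(q,"handle")); save(q,n+"14"); pickle.dump(q,open(n+"14.pkl","wb"))
E
```

```text
20.0833 [556.90460082 -21.29440688 132.3186901 ] 1.8228018205978438 [-0.58965023  0.2112594  -0.56631864] 0.41071771483030467 [  7.80104831  20.62649607 -14.8532091  111.84205276   6.97891666
  48.22545076  86.4991099 ]
scene [{'extent': [329.8, 101.8, 27.9, 24.0], 'conf': 0.44}] [{'centre': [341.2, 117.9], 'conf': 0.69}]
side [{'extent': [260.1, 214.5, 35.1, 15.2], 'conf': 0.64}] [{'centre': [275.3, 220.6], 'conf': 0.61}]
```

View pics/w14c.png

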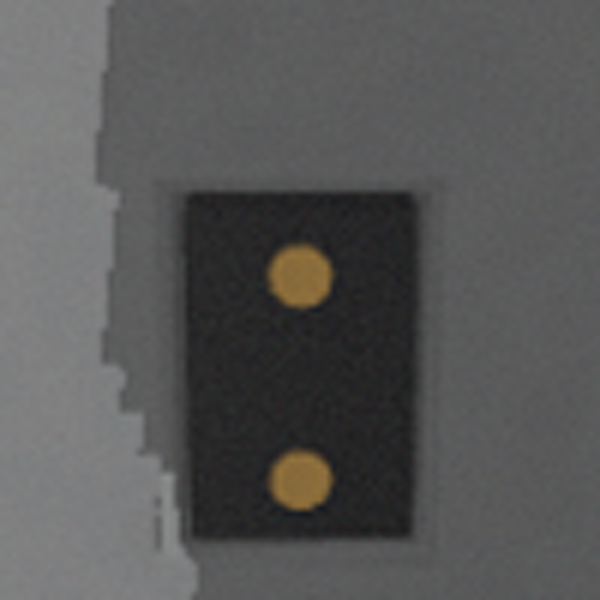

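View pics/s14c.png

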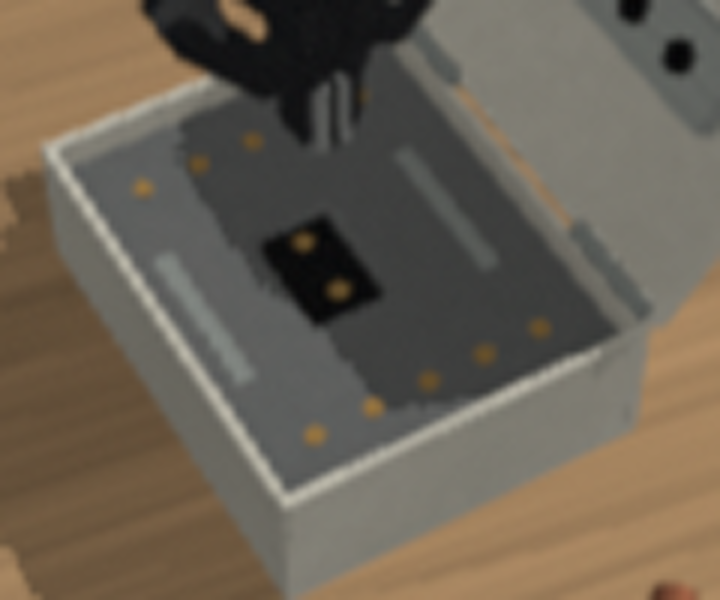

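View pics/scene14.png

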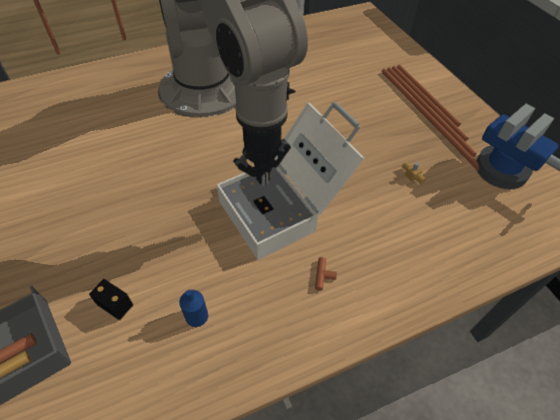

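View pics/w14.png

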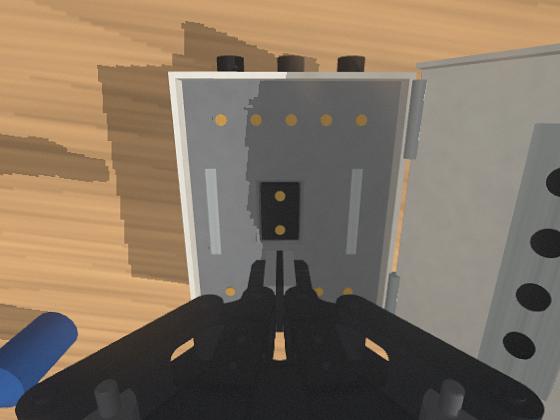

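The wrist crop shows the relay flush in the recess, with no side walls visible at (280,213). Next I'll locate the handle.

```bash

python3 - <<'E'
from h import *
import pickle
a=np.radians(7.4);X=np.array([np.cos(a),np.sin(a),0]);Y=np.array([-np.sin(a),np.cos(a),0]);Z=np.array([0,0,1.])
O=np.array([555.3,-13.1,0])
def H(q,dx=0): return O+X*dx+Y*(82-204*np.cos(q))+Z*(68+204*np.sin(q))
print(H(2.2),H(1.61))
pts=[H(2.2),H(2.2,-45),H(2.2,45)]
for n in("scene","side"):
    p=pickle.load(open(n+"14.pkl","rb")); u=proj(p,pts);print(n,u.round(1).tolist())
    im=p["color"].copy()
    x0,y0=(u[0]-50).astype(int)
    im=cv2.resize(im[y0:y0+100,x0:x0+100],None,fx=6,fy=6,interpolation=cv2.INTER_CUBIC)
    for k in u: cv2.drawMarker(im,tuple(int(v) for v in ((k-[x0,y0]+.5)*6)),(255,0,0),0,14,1)
    cv2.imwrite("pics/%s14h.png"%n,im[:,:,::-1])
    print(x0,y0)
E
```

```text
[529.27630517 187.27135107 232.93326638] [543.70897577  76.14594297 271.84325342]
scene [[345.8, 115.8], [333.8, 104.4], [358.5, 127.8]]
295 65
side [[276.3, 222.4], [294.6, 227.3], [258.3, 217.6]]
226 172
```

View pics/scene14h.png

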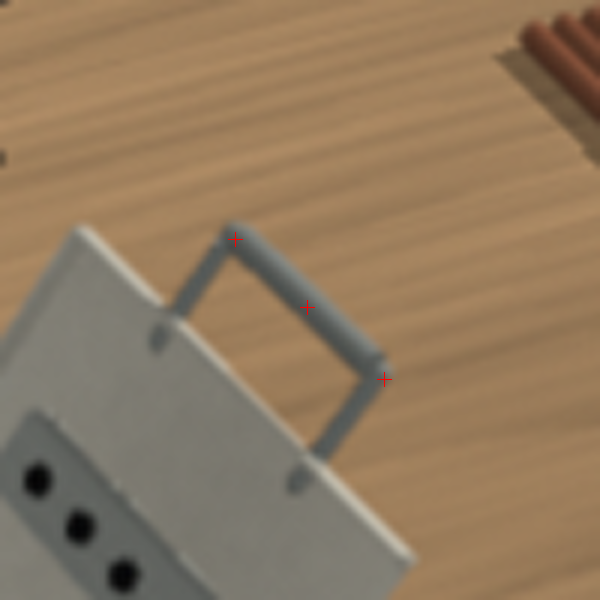

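View pics/side14h.png

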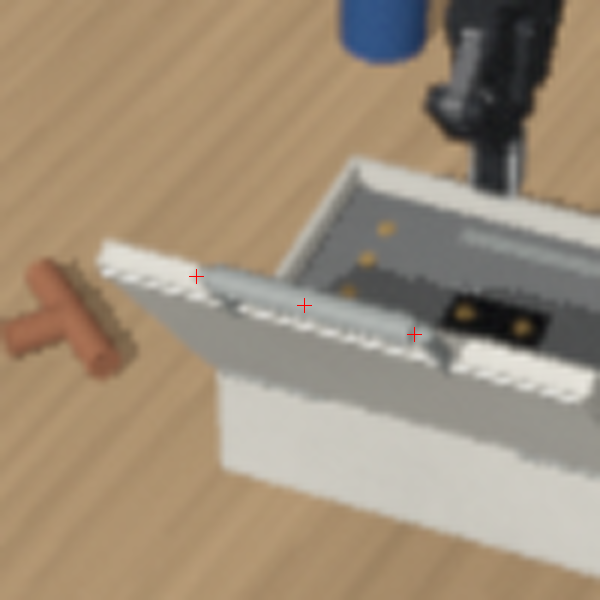

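Call:
play_rows:
  steps:
    - [0, 0, -15, 0, 0, 0, 20]
    - [0, 0, -20, 0, 0, 0, 40]
    - [0, 0, -22, 0, 0, 0, 60]
    - [0, 0, -22, 0, 0, 0, 80]
    - [0, 0, -22, 0, 0, 0, 85]
    - [0, 0, -22, 0, 0, 0, 85]
    - [0, 0, -20, 0, 0, 0, 85]
    - [0, 0, -20, 0, 0, 0, 85]
    - [0, 10, -17, 0, 0, 0, 85]
    - [0, 15, 0, 0, 0, 0, 85]

```text
time_s: 21.27
tool_pos: [554.1, 2.6, 313.7]
orientation: [[-0.992, -0.125, 0.004], [-0.125, 0.992, -0.0], [-0.004, -0.001, -1.0]]
contact_force: [0.0, 0.1, 0.1]
gripper_width: 85.2
```

Call:
play_rows:
  steps:
    - [0.4, 20, 0, 0, 0, 0, 85]
    - [0.4, 22, 0, 0, 0, 0, 85]
    - [0.4, 22, 0, 0, 0, 0, 85]
    - [0.4, 22, 0, 0, 0, 0, 85]
    - [0.4, 22, 0, 0, 0, 0, 85]
    - [0.4, 22, 0, 0, 0, 0, 85]
    - [0.4, 20, 0, 0, 0, 0, 85]
    - [0.5, 20, 0, 0, 0, 0, 85]
    - [0, 15, 0, 0, 0, 0, 85]
    - [0, 0, 0, 0, 0, 0, 85]

```text
time_s: 22.1
tool_pos: [525.1, 190.0, 310.3]
orientation: [[-0.991, -0.131, -0.001], [-0.131, 0.991, 0.001], [0.001, 0.001, -1.0]]
contact_force: [-1.4, 0.8, -0.1]
gripper_width: 85.1
```

```bash

python3 - <<'E'
from h import *
import pickle
for i in range(2):p=imaging.read_camera("wrist")
s=env.observe();print(s["time_s"],s["tool_pos"],s["orientation"].round(4).tolist(),abs(s["qvel"]).max(),s["gripper_width"],s["joints"])
pickle.dump(p,open("w15.pkl","wb"))
print(models.spot_point(p,"handle"))
a=np.radians(7.4);X=np.array([np.cos(a),np.sin(a),0]);b=np.array([527,187.3,233])
u=proj(p,[b,b-45*X,b+45*X]);print(u)
im=p["color"].copy()
for k in u: cv2.drawMarker(im,tuple(int(v) for v in k),(255,0,0),0,8,1)
save(dict(color=im),"w15")
E
```

```text
22.2 [525.96082616 186.82165067 310.27122473] [[-0.9918, -0.1281, -0.0008], [-0.1281, 0.9918, -0.0002], [0.0008, -0.0001, -1.0]] 1.0981708696093255 85.17809860171839 [ -5.86855584  11.38538588 -23.47533267 100.36024007   4.81239763
  69.28664697  66.71962152]
[{'centre': [278.5, 224.4], 'conf': 0.59}]
[[276.48924427 218.90662176]
 [276.41777896 160.80988748]
 [276.55515555 270.757348  ]]
```

View pics/w15.png

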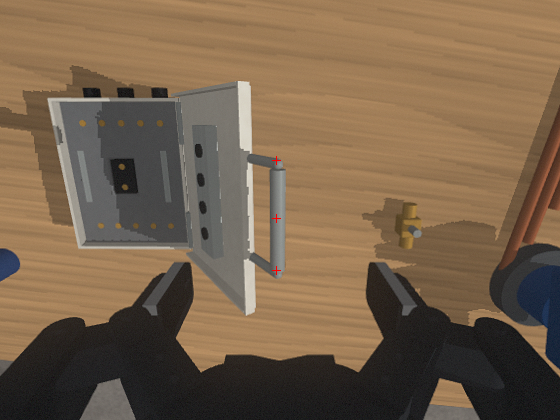

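The wrist view shows the bar centred at (277,218), within 2 mm of the prediction. I'll descend and grip it.

Call:
play_rows:
  steps:
    - [-0.1, 0.1, 9, 0, 0, 0, 85]
    - [-0.1, 0.1, 12, 0, 0, 0, 85]
    - [-0.1, 0.1, 12, 0, 0, 0, 85]
    - [-0.1, 0.1, 12, 0, 0, 0, 85]
    - [-0.1, 0.1, 12, 0, 0, 0, 85]
    - [0, 0.1, 12, 0, 0, 0, 85]
    - [0, 0.1, 10, 0, 0, 0, 85]
    - [0, 0, 8, 0, 0, 0, 85]
    - [0, 0, 6, 0, 0, 0, 85]
    - [0, 0, 0, 0, 0, 0, 85]

```text
time_s: 23.08
tool_pos: [526.1, 187.2, 216.4]
orientation: [[-0.992, -0.127, -0.002], [-0.127, 0.992, -0.0], [0.002, -0.0, -1.0]]
contact_force: [0.2, -0.6, -0.7]
gripper_width: 85.2
```

```bash

python3 - <<'E'
from h import *
import pickle
p=imaging.read_camera("wrist")
s=env.observe();print(s["time_s"],s["tool_pos"],abs(s["qvel"]).max(),s["contact_force"])
save(p,"w16")
q=imaging.read_camera("scene")
cv2.imwrite("pics/s16c.png",cv2.resize(q["color"][60:210,250:400],None,fx=4,fy=4,interpolation=cv2.INTER_CUBIC)[:600,:,::-1])
E
```

```text
23.1333 [526.4038518  187.30687294 217.23999006] 0.9323635678897162 [-0.66230197 -1.32379963  0.02914214]
```

View pics/w16.png

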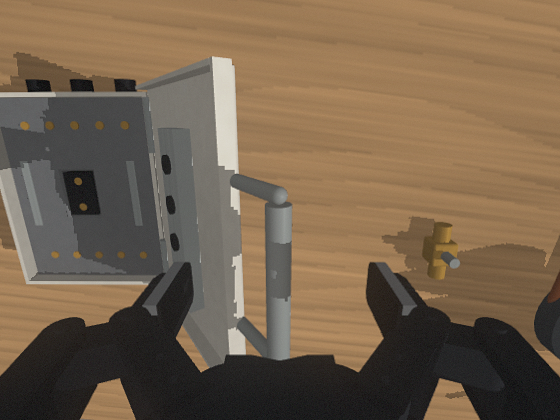

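View pics/s16c.png

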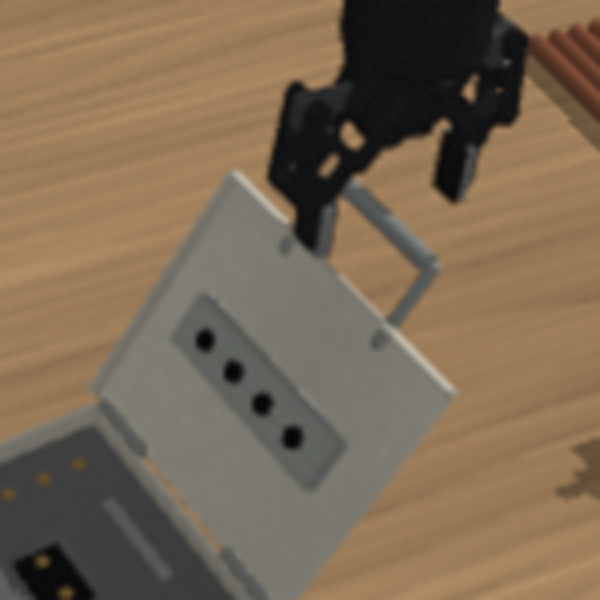

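Both fingers straddle the bar, at about (278,280) in the wrist view, and clear the arms. I'll close the gripper.

Call:
play_rows:
  steps:
    - [0, 0, 0, 0, 0, 0, 60]
    - [0, 0, 0, 0, 0, 0, 40]
    - [0, 0, 0, 0, 0, 0, 25]
    - [0, 0, 0, 0, 0, 0, 15]
    - [0, 0, 0, 0, 0, 0, 8]
    - [0, 0, 0, 0, 0, 0, 5]
    - [0, 0, 0, 0, 0, 0, 5]
    - [0, 0, 0, 0, 0, 0, 5]
    - [0, 0, 0, 0, 0, 0, 5]
    - [0, 0, 0, 0, 0, 0, 5]
  force: 60

```text
time_s: 24.02
tool_pos: [526.7, 186.8, 217.9]
orientation: [[-0.992, -0.126, 0.0], [-0.126, 0.992, -0.001], [-0.0, -0.001, -1.0]]
contact_force: [-0.9, -4.5, 5.8]
gripper_width: 9.6
```

```bash

python3 - <<'E'
from h import *
p=imaging.read_camera("wrist")
s=env.observe();print(s["time_s"],s["tool_pos"],abs(s["qvel"]).max(),s["contact_force"],s["gripper_width"])
save(p,"w17")
c=lambda q:np.array([-204*np.cos(q),204*np.sin(q)])
Q=2.2-0.59*(0.5-0.5*np.cos(np.linspace(0,np.pi,31)));
d=np.diff([c(q) for q in Q],axis=0); print([[0,round(a,1),round(-b,1)] for a,b in d], d.sum(0))
E
```

```text
24.0667 [526.6918348  186.77715714 217.9419109 ] 0.14033898785505944 [-2.11485317 -4.85330199  5.62822672] 9.905037054014887
[[0, np.float64(-0.3), np.float64(-0.2)], [0, np.float64(-0.8), np.float64(-0.6)], [0, np.float64(-1.3), np.float64(-0.9)], [0, np.float64(-1.9), np.float64(-1.3)], [0, np.float64(-2.4), np.float64(-1.6)], [0, np.float64(-2.9), np.float64(-1.9)], [0, np.float64(-3.4), np.float64(-2.1)], [0, np.float64(-3.8), np.float64(-2.3)], [0, np.float64(-4.2), np.float64(-2.4)], [0, np.float64(-4.6), np.float64(-2.5)], [0, np.float64(-5.0), np.float64(-2.5)], [0, np.float64(-5.3), np.float64(-2.5)], [0, np.float64(-5.6), np.float64(-2.4)], [0, np.float64(-5.8), np.float64(-2.3)], [0, np.float64(-5.9), np.float64(-2.2)], [0, np.float64(-6.0), np.float64(-2.0)], [0, np.float64(-6.0), np.float64(-1.8)], [0, np.float64(-5.9), np.float64(-1.6)], [0, np.float64(-5.7), np.float64(-1.3)], [0, np.float64(-5.5), np.float64(-1.1)], [0, np.float64(-5.2), np.float64(-0.9)], [0, np.float64(-4.8), np.float64(-0.7)], [0, np.float64(-4.4), np.float64(-0.6)], [0, np.float64(-3.9), np.float64(-0.4)], [0, np.float64(-3.4), np.float64(-0.3)], [0, np.float64(-2.9), np.float64(-0.2)], [0, np.float64(-2.3), np.float64(-0.1)], [0, np.float64(-1.6), np.float64(-0.1)], [0, np.float64(-1.0), np.float64(-0.0)], [0, np.float64(-0.3), np.float64(-0.0)]] [-112.05872704   38.90998704]
```

View pics/w17.png

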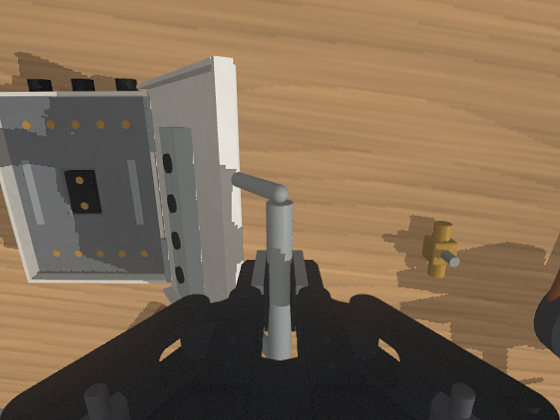

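Call:
play_rows:
  steps:
    - [0, -0.3, -0.2, 0, 0, 0, 5]
    - [0, -0.8, -0.6, 0, 0, 0, 5]
    - [0, -1.3, -0.9, 0, 0, 0, 5]
    - [0, -1.9, -1.3, 0, 0, 0, 5]
    - [0, -2.4, -1.6, 0, 0, 0, 5]
    - [0, -2.9, -1.9, 0, 0, 0, 5]
    - [0, -3.4, -2.1, 0, 0, 0, 5]
    - [0, -3.8, -2.3, 0, 0, 0, 5]
    - [0, -4.2, -2.4, 0, 0, 0, 5]
    - [0, -4.6, -2.5, 0, 0, 0, 5]

```text
time_s: 24.9
tool_pos: [529.8, 161.6, 233.8]
orientation: [[-0.992, -0.127, 0.0], [-0.127, 0.992, 0.0], [-0.0, 0.0, -1.0]]
contact_force: [1.3, 0.3, -2.8]
gripper_width: 9.5
```

Call:
play_rows:
  steps:
    - [0, -5.0, -2.5, 0, 0, 0, 5]
    - [0, -5.3, -2.5, 0, 0, 0, 5]
    - [0, -5.6, -2.4, 0, 0, 0, 5]
    - [0, -5.8, -2.3, 0, 0, 0, 5]
    - [0, -5.9, -2.2, 0, 0, 0, 5]
    - [0, -6.0, -2.0, 0, 0, 0, 5]
    - [0, -6.0, -1.8, 0, 0, 0, 5]
    - [0, -5.9, -1.6, 0, 0, 0, 5]
    - [0, -5.7, -1.3, 0, 0, 0, 5]
    - [0, -5.5, -1.1, 0, 0, 0, 5]

```text
time_s: 25.73
tool_pos: [537.0, 105.2, 253.5]
orientation: [[-0.992, -0.127, -0.0], [-0.127, 0.992, 0.0], [0.0, 0.0, -1.0]]
contact_force: [-2.3, 1.1, 3.8]
gripper_width: 9.5
```

Call:
play_rows:
  steps:
    - [0, -5.2, -0.9, 0, 0, 0, 5]
    - [0, -4.8, -0.7, 0, 0, 0, 5]
    - [0, -4.4, -0.6, 0, 0, 0, 5]
    - [0, -3.9, -0.4, 0, 0, 0, 5]
    - [0, -3.4, -0.3, 0, 0, 0, 5]
    - [0, -2.9, -0.2, 0, 0, 0, 5]
    - [0, -2.3, -0.1, 0, 0, 0, 5]
    - [0, -1.6, -0.1, 0, 0, 0, 5]
    - [0, -1.0, 0, 0, 0, 0, 5]
    - [0, -0.3, 0, 0, 0, 0, 5]

```text
time_s: 26.57
tool_pos: [540.8, 75.6, 256.9]
orientation: [[-0.992, -0.127, 0.0], [-0.127, 0.992, -0.0], [-0.0, -0.0, -1.0]]
contact_force: [-3.2, -0.3, 7.2]
gripper_width: 9.8
```

```bash

python3 - <<'E'
from h import *
import pickle
p=imaging.read_camera("wrist");save(p,"w18")
q=imaging.read_camera("scene");save(q,"s18");pickle.dump(q,open("s18.pkl","wb"))
r=imaging.read_camera("side");save(r,"d18");pickle.dump(r,open("d18.pkl","wb"))
s=env.observe();print(s["time_s"],s["tool_pos"],abs(s["qvel"]).max(),s["contact_force"],s["ft_torque"],s["gripper_width"])
d=s["tool_pos"]-[526.7,186.8,217.94]
a=np.radians(7.4);Y=np.array([-np.sin(a),np.cos(a),0]);X=np.array([np.cos(a),np.sin(a),0]);print("dY",d@Y,"dX",d@X,"dz",d[2])
yz=np.array([120.06+d@Y,164.93+d[2]]);print(np.hypot(*yz),np.arctan2(yz[1],-yz[0]))
O=np.array([555.3,-13.1,0])
yb=(s["tool_pos"]-O)@Y; print("abs q", np.arctan2(s["tool_pos"][2]+16-68,-(yb-82)))
cv2.imwrite("pics/s18c.png",cv2.resize(q["color"][70:260,200:390],None,fx=3,fy=3,interpolation=cv2.INTER_CUBIC)[:600,:,::-1])
cv2.imwrite("pics/d18c.png",cv2.resize(r["color"][150:280,210:380],None,fx=4,fy=4,interpolation=cv2.INTER_CUBIC)[:600,:,::-1])
E
```

```text
26.7167 [540.79771261  75.74193358 256.85610532] 0.09700415614516807 [-2.86281617 -0.15612245  8.27188963] [-0.04540126  0.84878844  0.00156989] 9.557720745584483
dY -111.94880512542184 dX -0.3234948640632495 dz 38.916105317237395
204.0074168634553 1.6105661231803163
abs q 1.6096811675051406
```

View pics/s18c.png

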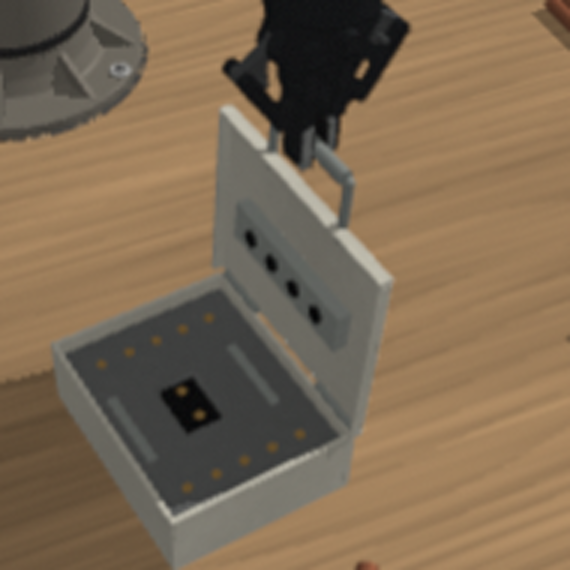

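View pics/d18c.png

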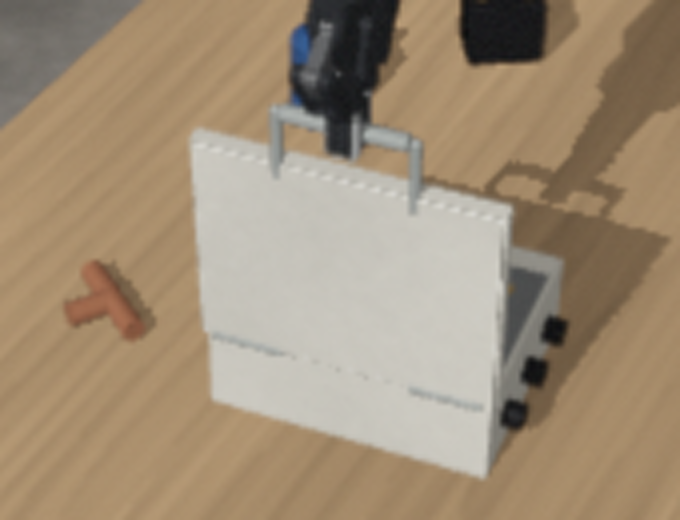

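View pics/w18.png

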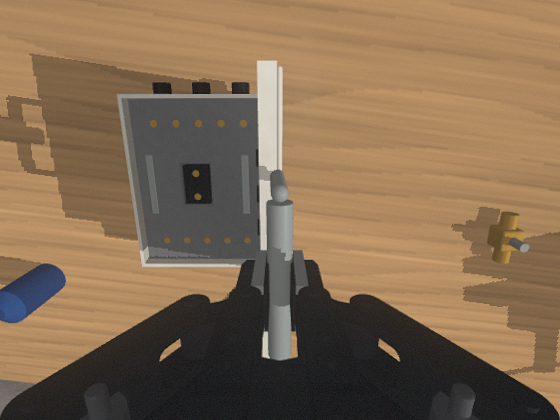

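The lid angle comes out at 1.611 rad from the relative motion and 1.610 rad from the absolute pose. The force along the swing is about 0 N, the relay is still flush and the arm is steady, so I'm handing in.

```bash

python3 - <<'E'
from h import *
print(env.hand_in())
E
```

```text
the job is handed in; nothing more can be done
None
```

The relay is pressed in flush, and the lid is held by its bow handle at its balance point. I handed the job in at about 26.7 s of the 54 s allowed; the hand-in gives no verdict.

- **Relay:** I took the smaller of the two black blocks, which measured about 46 x 30 mm; the other was about 65 x 41 mm. I set it in the recess, let go, and pushed it home with the closed fingers. The fingertips stopped at 52.0 mm, the deck height, with about 14 N. Afterwards the wrist and scene pictures showed the top level with the deck and no side walls visible.
- **Lid:** I gripped the handle bar at 60 N and swung the lid along its arc. It is at about 1.61 rad by both the distance moved (1.611) and the absolute pose (1.610). The last reading showed almost no force along the swing and about 8 N upward at the hand, with the arm still.
- **Bystanders:** I did not touch the valve, drier or tee, and they looked unmoved in the pictures.
- **Readings that disagreed:**
  - The wrist camera's reported pose varied by about 2 mm against the measured tool position, so I aligned the relay and recess within single pictures.
  - The gripper opening read low on the bar (9.6 mm for a 12 mm bar). The pictures show it held.
  - The push showed almost no force until the last 1.5 mm, where I expected 3 to 8 N. I relied on the final height and the pictures instead.

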